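Rack the painted sample boards

ROBOT

A 7-joint arm with a two-finger parallel gripper is mounted at the origin on a cart in front of the work surface, level with it; the furniture and walls round the work are solid. World frame = base frame: x ahead of the robot, y to its left, z up, the work surface at z = 0. Lengths are in m, angles in rad, forces in N, time in s.
With the tool pointing down it reaches from about 0.425 to 0.925 m from the base axis. Payload 6.8 kg.
Tool frame: the origin (TCP) lies between the finger pads; the fingertips stand arm.tip_extent ahead of it and the grasp point (between the pads) lies 8 mm behind it (arm.tip_extent is the distance from the TCP to the fingertips, in m); z points along the fingers, y is the line along which they close (so a half turn about z gives the same grasp; the last joint's range is limited). The gripper opens to 85 mm and grips with 20 to 120 N. Pads are 22 mm wide; open, the fingers measure 114 mm over their backs; the gripper's body (76 mm by 85 mm) begins 54 mm behind the grasp point. The pads swing forward as they close: fully open they stand 13 mm farther back than shut.
Start: joints at [-1.404, 0.477, 0.022, 1.555, -0.011, 1.109, -0.083], TCP at [0.183, 0.65, 0.242] pointing down, gripper open.
Joint ranges: [-2.96, 2.96], [-0.34, 2.1], [-1.41, 1.46], [0.24, 2.44], [-1.37, 4.51], [0.17, 1.92], [-2.96, 2.96]. Speed limits (rad/s): [2.39, 2.39, 3.14, 3.14, 3.14, 3.14, 3.14].

INTERFACE

Orientations are given as a unit quaternion [x, y, z, w].
In Python, from bench import arm gives the robot as it stands.
- The arm moves only by the tool jog_arm, never from a script. Its argument "increments" is a list of rows, each an object of numbers: "tx", "ty", "tz": the shift along the tool's x, y, z in m; "wx", "wy", "wz": the turn, a rotation vector about the tool's x, y, z in degrees; "claw": the opening, from -1 (shut) to 1 (fully open). A call has 1 to 12 rows; each row is the pose to reach, as a shift and turn from the pose commanded when the call began, along the tool's axes at that moment; what a row does not reach only later rows make up. A row lasts 1/10 s, in which the tool goes at most 50 mm and 8.59 degrees, less where a joint would pass 70% of its speed; a pose out of reach is approached as far as the arm can. A call with a gripper value outside its range is refused whole. The fingers move at their own pace and stop on an object; the grip force is fixed at half the most. Time passes only in rows, so rows that repeat a pose let the fingers close. It gives the time, the measured TCP pose, the force, the opening and the grip force at its end, in the units of the state.
- arm.observe(): the state, without advancing time (a new reading comes with each control period).
- arm.camera(name): name is "scene" or "side" or "wrist"; returns a dict with "img" (384x512x3 uint8, red, green, blue), "range_z" (384x512 float32, m along the optical axis (not along the pixel's ray), 0 where there is no reading), "intrinsics" (3x3 intrinsics, pixels), "k1" (the pictures are not rectified: a ray, as slopes to the right and down, at radius r is drawn at 1 + k1 r^2 times it, then the intrinsics apply), "cam_to_world" (4x4, takes a point from camera to world coordinates). Camera axes: x right, y up, looking along -z (the intrinsics and any distortion apply to the point x, -y, -z); pixel columns grow to the right and rows downward; lengths in m; the calibration is good to about 2 mm. A picture is of the moment at which its call begins.
- arm.job_done(): hands the job in; it is judged then, once.
The state is a dict: "time_s": time; "q": joint angles; "dq": joint speeds; "joint_torque": joint torques, N m; "eef_pos": TCP position; "tool_rot": TCP orientation; "force": force on the tool from outside, world axes, zero at the start; "wrist_torque": the same for the moment, N m; "width": opening from 0.0 (shut) to 1.0 (fully open); "grip_force": force on a finger pad.
Only numpy, scipy, OpenCV 4.12 (cv2) and the standard library are available. Lean on these libraries where they do the work, as an engineer would, in place of code of your own. Each camera call takes 0.05 s, during which the arm holds its last target. There are 200 camera calls.

TASK

Slide the blue carrier home into the corner of the aluminium fence, square against both bars. Then stand every painted sample board from the drying ledge upright on edge in the carrier, one to a slot and right down on its floor, and at last swing the steel keeper over the boards and press it fully down. The carrier must end home in the corner; leave the tape measure and the can of nozzles alone.

Things in the scene. Friction and masses are not known exactly. Their poses are not given: they have to be found in the camera images.
- fence: L-shaped stop of two aluminium bars, 16 mm thick, 50 mm high, fixed to the worktop. Origin: the inner corner, on the worktop. The back bar runs 210 mm from it along +y, inner face in the plane x = 0; the side bar 100 mm along -x, inner face in the plane y = 0. Carrier home: its origin at x = -45, y = +112 mm in this frame, same yaw.
- carrier: Loose blue metal carrier, 90 x 224 mm (x by y), 0.7 kg (push it low down); origin: centre of its underside, z up. Floor 8 mm thick; outer faces of the long walls at x = +-45 (45 mm high), of the ends at y = +-112 (60 mm high), all 8 mm thick; at the two +x corners posts 14 mm wide in x, 146 mm high, bear the keeper. Four slots along its x, centres at y = -63, -21, 21, 63 mm.
- carrier_corner (a point): Lower outside corner of the carrier that belongs in the fence's corner: x = 45, y = -112, z = 0 mm in the carrier's frame.
- slot1 (a point): Centre of the floor of the slot at y = -21 mm of the carrier, 8 mm above its underside. Each slot lies between two wire hoops (x = -24 to 24 mm, 62 mm high), 10.6 mm apart at the floor, 16.6 at the top; 74 mm between the walls in x. A seated board has its origin at this point, z up (or a half turn about z), width along the carrier's x, top 128 mm above the carrier's underside.
- keeper (a joint): Angle (rad) of the keeper, a U of 8 mm steel rod hinged on the posts at x = 38, z = 138 mm of the carrier, about its y. 0 = closed: the crossbar lies over the boards at x = 0, 3 mm clear of seated ones. It grows as the crossbar swings up and back: crossbar at x = 38 - 38 cos, z = 138 + 38 sin (mm). Range 0 to 2.4; starts at 2.0 to 2.3; light friction (0.03 N m) holds it where left.
- keeper_bar (a point): Middle of the keeper's crossbar (198 mm long along the carrier's y, 8 mm thick, with a red grip sleeve 14 mm thick on its middle 140 mm). Push it over from behind along its arc (dragged level it rubs, binds and tips the carrier) until it lies low, then press from above.
- ledge: Fixed wooden drying ledge, base 105 x 340 x 12 mm; origin on the worktop below the line where the boards stand, mid-length; y along it. Boards stand 80 mm apart (y = -120, -40, 40, 120 mm, a few mm off), foot against a strip on the +x side, leaning 30 degrees towards -x on a round 12 mm rail that touches them 72 mm up from the lower edge; their upper 40 mm stand free.
- tape_measure: Bystander: yellow pocket tape, 36x81x66 mm, origin at the centre of its underside. Leave it where it is.
- nozzle_can: Bystander: small can full of nozzles, 86x94x110 mm, origin at the centre of its underside. Leave it where it is.
- board_red: Sample board painted red on both faces (bare wood edges), 64 mm wide (its x), 8 mm thick (its y), 120 mm high (its z), 70 g; origin: centre of its lower edge. It may be absent.
- board_yellow: Sample board painted yellow on both faces (bare wood edges), 64 mm wide (its x), 8 mm thick (its y), 120 mm high (its z), 70 g; origin: centre of its lower edge. It may be absent.
- board_green: Sample board painted green on both faces (bare wood edges), 64 mm wide (its x), 8 mm thick (its y), 120 mm high (its z), 70 g; origin: centre of its lower edge. It may be absent.
- board_white: Sample board painted white on both faces (bare wood edges), 64 mm wide (its x), 8 mm thick (its y), 120 mm high (its z), 70 g; origin: centre of its lower edge. It may be absent.
Not all that is in view belongs to the job. There is more than one size of the board_red; the job needs the larger.

How it is judged:
On the way, in this order (a step that is already met when the one before it is completed fails the run):
1. the carrier stands home in the corner, against both bars (x of carrier_corner in the frame of fence between -0.005 and 0.005 m and y of carrier_corner in the frame of fence between -0.005 and 0.005 m and angle between the x axis of carrier and the x axis of fence, either way round below 0.05 rad and angle between carrier's own z axis and vertical below 0.05 rad), for 0.2 s.
2. every board stands on edge in a slot, down on the floor, let go, with the keeper still open (z of board_red in the frame of carrier between 0.004 and 0.014 m and x of board_red in the frame of carrier between -0.012 and 0.012 m and (y of board_red in the frame of carrier between -0.069 and -0.057 m or y of board_red in the frame of carrier between -0.027 and -0.015 m or y of board_red in the frame of carrier between 0.015 and 0.027 m or y of board_red in the frame of carrier between 0.057 and 0.069 m) and angle between each of board_red, board_yellow, board_green, board_white's own z axis and vertical below 0.16 rad and angle between the y axis of each of board_red, board_yellow, board_green, board_white and the y axis of carrier, either way round below 0.25 rad and z of board_yellow in the frame of carrier between 0.004 and 0.014 m and x of board_yellow in the frame of carrier between -0.012 and 0.012 m and (y of board_yellow in the frame of carrier between -0.069 and -0.057 m or y of board_yellow in the frame of carrier between -0.027 and -0.015 m or y of board_yellow in the frame of carrier between 0.015 and 0.027 m or y of board_yellow in the frame of carrier between 0.057 and 0.069 m) and z of board_green in the frame of carrier between 0.004 and 0.014 m and x of board_green in the frame of carrier between -0.012 and 0.012 m and (y of board_green in the frame of carrier between -0.069 and -0.057 m or y of board_green in the frame of carrier between -0.027 and -0.015 m or y of board_green in the frame of carrier between 0.015 and 0.027 m or y of board_green in the frame of carrier between 0.057 and 0.069 m) and z of board_white in the frame of carrier between 0.004 and 0.014 m and x of board_white in the frame of carrier between -0.012 and 0.012 m and (y of board_white in the frame of carrier between -0.069 and -0.057 m or y of board_white in the frame of carrier between -0.027 and -0.015 m or y of board_white in the frame of carrier between 0.015 and 0.027 m or y of board_white in the frame of carrier between 0.057 and 0.069 m) and contact force between the fingers and board_red below 0.3 N and contact force between the fingers and board_yellow below 0.3 N and contact force between the fingers and board_green below 0.3 N and contact force between the fingers and board_white below 0.3 N and value of joint keeper above 0.5 rad), for 0.2 s.
3. the keeper is pressed fully down over the boards (z of board_red in the frame of carrier between 0.004 and 0.014 m and x of board_red in the frame of carrier between -0.012 and 0.012 m and (y of board_red in the frame of carrier between -0.069 and -0.057 m or y of board_red in the frame of carrier between -0.027 and -0.015 m or y of board_red in the frame of carrier between 0.015 and 0.027 m or y of board_red in the frame of carrier between 0.057 and 0.069 m) and angle between each of board_red, board_yellow, board_green, board_white's own z axis and vertical below 0.16 rad and angle between the y axis of each of board_red, board_yellow, board_green, board_white and the y axis of carrier, either way round below 0.25 rad and z of board_yellow in the frame of carrier between 0.004 and 0.014 m and x of board_yellow in the frame of carrier between -0.012 and 0.012 m and (y of board_yellow in the frame of carrier between -0.069 and -0.057 m or y of board_yellow in the frame of carrier between -0.027 and -0.015 m or y of board_yellow in the frame of carrier between 0.015 and 0.027 m or y of board_yellow in the frame of carrier between 0.057 and 0.069 m) and z of board_green in the frame of carrier between 0.004 and 0.014 m and x of board_green in the frame of carrier between -0.012 and 0.012 m and (y of board_green in the frame of carrier between -0.069 and -0.057 m or y of board_green in the frame of carrier between -0.027 and -0.015 m or y of board_green in the frame of carrier between 0.015 and 0.027 m or y of board_green in the frame of carrier between 0.057 and 0.069 m) and z of board_white in the frame of carrier between 0.004 and 0.014 m and x of board_white in the frame of carrier between -0.012 and 0.012 m and (y of board_white in the frame of carrier between -0.069 and -0.057 m or y of board_white in the frame of carrier between -0.027 and -0.015 m or y of board_white in the frame of carrier between 0.015 and 0.027 m or y of board_white in the frame of carrier between 0.057 and 0.069 m) and value of joint keeper below 0.06 rad), for 0.2 s.
At the end, for the whole second after the job is handed in: The carrier is home (its corner within 5 mm of the fence's corner, square within 0.05 rad), every board that is there stands in a slot on the carrier's floor (within 6 mm of the slot's centre across and in height, upright within 0.16 rad), the keeper is closed (below 0.06 rad) and all is at rest (all of step 1 and all of step 3 and linear speed of each of carrier, board_red, board_yellow, board_green, board_white below 0.02 m/s); the robot touches nothing.
It fails at once if the tape measure is moved more than 4 cm (distance of tape_measure from where it was at the start of the episode above 0.04 m).
It fails at once if the can of nozzles is moved more than 4 cm (distance of nozzle_can from where it was at the start of the episode above 0.04 m).
Of board_red, board_yellow, board_green, board_white only 3 to 4 are there at a start; the rules pass over those that are not, and their reading is None.
At some moment in a run one of carrier may be knocked a few centimetres aside while the robot is not near it.
It also fails if it takes over 210 s, if anything falls off the work surface, if the arm or the gripper's body presses on something with over 40 N, if the wrist force passes 120 N, or if a joint passes its speed limit or range.

## Working session

There is one attempt and no reset: what is moved stays moved. The work goes in short steps, Python scripts to look and compute and a tool call to move; the robot and the scene stay as the last step left them, time stands still between calls to the robot, and variables do not carry over. Pictures are saved under pics/ and viewed, at most 14 in all, crops included, and the job is handed in when it is done.

Besides the shell and the picture viewer there is one more tool, called after "Emit:" as name(argument=value, ...) on one line, values as JSON. jog_arm: Moves the arm, as the interface text tells. Its arguments: {"type":"object","properties":{"increments":{"type":"array"}},"required":["increments"]}

```bash
ls; mkdir -p pics; cat > h.py <<'E'
import numpy as np, cv2
from bench import arm
from scipy.spatial.transform import Rotation as R
def grab(n,save=None):
    c=arm.camera(n)
    if save: cv2.imwrite(f'pics/{save}.png',c['img'][:,:,::-1])
    return c
def cloud(c):
    K=np.array(c['intrinsics']);h,w=c['range_z'].shape
    u,v=np.meshgrid(np.arange(w),np.arange(h))
    d=cv2.undistortPoints(np.stack([u,v],-1).reshape(-1,1,2).astype(float),K,np.array([c['k1'],0,0,0.])).reshape(h,w,2)
    z=c['range_z'];P=np.stack([d[...,0]*z,-d[...,1]*z,-z],-1)
    T=np.array(c['cam_to_world']);W=P@T[:3,:3].T+T[:3,3]
    W[z<=0]=np.nan
    return W
E
python3 - <<'E'
from h import *
o=arm.observe();print(o,arm.tip_extent)
ims=[]
for n in('scene','side'):
    c=grab(n,n+'0');np.savez(f'{n}0.npz',**c);print(n,np.round(c['cam_to_world'],3).tolist(),c['intrinsics'],c['k1'])
E
```

```text
pics
{'time_s': 0.0, 'q': array([-1.40408673,  0.47780217,  0.02234186,  1.55646375, -0.01151362,
        1.10929193, -0.08310501]), 'dq': array([-1.57557916e-03, -2.48177654e-04,  4.72745407e-04,  1.61685419e-03,
       -3.13486792e-05, -2.50793645e-04,  4.34808914e-04]), 'joint_torque': array([-1.31956956e-03, -5.96461451e+01,  1.60754632e+00, -2.81196535e+01,
        1.24126548e-02,  9.42965678e-03, -4.78269286e-06]), 'eef_pos': array([0.18302486, 0.64911333, 0.24131916]), 'tool_rot': array([ 1.36968569e-01,  9.90574968e-01, -9.16376762e-04, -6.32628661e-05]), 'force': array([ 0.12549591, -0.06619183, -1.00595102]), 'wrist_torque': array([0.00965016, 0.01782444, 0.01109766]), 'grip_force': 0.0, 'width': 0.9976042220996066} 0.011
scene [[0.504, 0.388, -0.772, -0.939], [-0.863, 0.2, -0.464, -0.948], [-0.026, 0.9, 0.436, 0.95], [0.0, 0.0, 0.0, 1.0]] [[462.00923318   0.         259.07074728]
 [  0.         462.00923318 186.37155368]
 [  0.           0.           1.        ]] -0.1719864067642033
side [[-1.0, -0.01, 0.029, 0.585], [0.029, -0.591, 0.806, 1.197], [0.009, 0.807, 0.591, 1.02], [0.0, 0.0, 0.0, 1.0]] [[461.15038593   0.         256.3148282 ]
 [  0.         461.15038593 192.16184089]
 [  0.           0.           1.        ]] 0.021173045176071957
```

View pics/scene0.png

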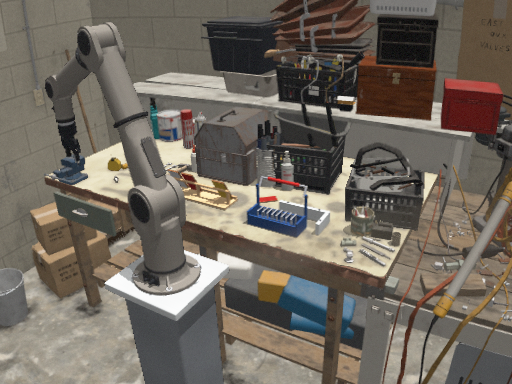

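View pics/side0.png

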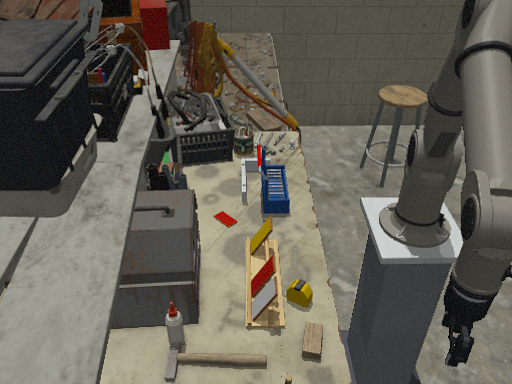

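```bash
python3 - <<'E'
from h import *
def ld(n): return dict(np.load(n+'0.npz'))
a=ld('scene');b=ld('side')
cv2.imwrite('pics/crop.png',np.hstack([cv2.resize(a['img'][150:270,170:340,::-1],None,fx=2.3,fy=2.3,interpolation=2),cv2.resize(b['img'][120:340,205:335,::-1],(163,276)) if 0 else cv2.resize(b['img'][125:335,205:325,::-1],None,fx=276/210,fy=276/210,interpolation=2)])) 
for n,c in(('scene',a),('side',b)):
    W=cloud(c);hsv=cv2.cvtColor(c['img'],cv2.COLOR_RGB2HSV)
    H,S,V=[hsv[...,i].astype(int) for i in range(3)]
    ws=(W[...,0]>.35)&(W[...,0]<1.0)&(abs(W[...,1])<.6)&(W[...,2]>-.02)&(W[...,2]<.25)
    ms={'red':((H<6)|(H>174))&(S>170),'yel':(H>20)&(H<32)&(S>170),'grn':(H>38)&(H<85)&(S>100),'blu':(H>100)&(H<125)&(S>120),'white':(S<40)&(V>150)}
    for k,m in ms.items():
        nn,l,st,ce=cv2.connectedComponentsWithStats((m&ws).astype(np.uint8))
        for i in range(1,nn):
            if st[i,4]>25:
                P=W[l==i];print(n,k,st[i].tolist(),'med',np.nanmedian(P,0).round(3),'lo',np.nanpercentile(P,2,0).round(3),'hi',np.nanpercentile(P,98,0).round(3))
E
```

```text
scene red [183, 174, 11, 7, 38] med [0.507 0.292 0.098] lo [0.495 0.266 0.081] hi [0.517 0.314 0.112]
scene red [268, 177, 31, 10, 87] med [ 0.522 -0.175  0.173] lo [ 0.515 -0.246  0.167] hi [ 0.53  -0.114  0.178]
scene red [260, 196, 17, 6, 60] med [ 0.644 -0.039  0.006] lo [ 0.612 -0.067  0.   ] hi [ 0.676 -0.012  0.01 ]
scene yel [215, 183, 11, 6, 35] med [0.509 0.118 0.094] lo [0.494 0.095 0.081] hi [0.518 0.144 0.112]
scene blu [247, 184, 60, 47, 669] med [ 0.43  -0.162  0.036] lo [ 0.417 -0.291  0.005] hi [ 0.509 -0.072  0.126]
scene white [281, 163, 12, 3, 26] med [ 0.773 -0.07   0.128] lo [ 0.765 -0.088  0.117] hi [ 0.794 -0.037  0.136]
scene white [360, 177, 20, 13, 134] med [ 0.69  -0.468  0.162] lo [ 0.677 -0.507  0.13 ] hi [ 0.7   -0.445  0.186]
scene white [259, 178, 17, 19, 79] med [0.704 0.002 0.   ] lo [ 0.503 -0.085 -0.007] hi [0.742 0.049 0.16 ]
scene white [300, 185, 8, 14, 33] med [ 0.522 -0.277  0.151] lo [ 0.496 -0.284 -0.001] hi [ 0.797 -0.144  0.174]
scene white [251, 186, 6, 8, 26] med [0.704 0.075 0.   ] lo [ 0.676  0.044 -0.005] hi [0.734 0.094 0.004]
scene
[... 1731 characters left out ...]
] lo [0.752 0.448 0.106] hi [0.769 0.461 0.145]
side yel [250, 217, 21, 37, 278] med [0.533 0.124 0.069] lo [0.505 0.091 0.012] hi [0.561 0.154 0.118]
side yel [287, 280, 25, 27, 429] med [0.43  0.338 0.041] lo [0.4   0.307 0.007] hi [0.462 0.355 0.063]
side grn [162, 151, 7, 14, 54] med [ 0.851 -0.164  0.173] lo [ 0.84  -0.189  0.162] hi [ 0.859 -0.145  0.209]
side blu [262, 149, 27, 64, 811] med [ 0.474 -0.075  0.043] lo [ 0.427 -0.288  0.005] hi [ 0.514 -0.062  0.129]
side white [219, 120, 7, 9, 38] med [ 0.672 -0.526  0.103] lo [ 0.657 -0.566  0.097] hi [ 0.683 -0.411  0.186]
side white [240, 157, 18, 35, 173] med [ 0.581 -0.277  0.049] lo [ 0.532 -0.437 -0.   ] hi [ 0.592 -0.14   0.054]
```

View pics/crop.png

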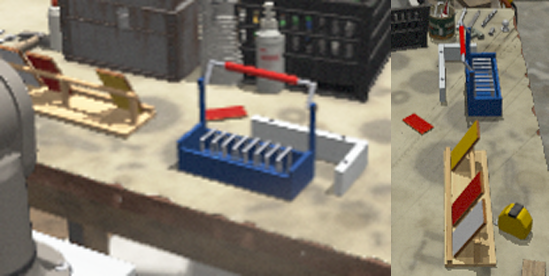

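Emit:
jog_arm(increments=[{"tx":-0.408,"ty":-0.28,"tz":-0.12,"wz":-15.7,"claw":1},{"tx":-0.408,"ty":-0.28,"tz":-0.12,"wz":-15.7,"claw":1},{"tx":-0.408,"ty":-0.28,"tz":-0.12,"wz":-15.7,"claw":1},{"tx":-0.408,"ty":-0.28,"tz":-0.12,"wz":-15.7,"claw":1},{"tx":-0.408,"ty":-0.28,"tz":-0.12,"wz":-15.7,"claw":1},{"tx":-0.408,"ty":-0.28,"tz":-0.12,"wz":-15.7,"claw":1},{"tx":-0.408,"ty":-0.28,"tz":-0.12,"wz":-15.7,"claw":1},{"tx":-0.408,"ty":-0.28,"tz":-0.12,"wz":-15.7,"claw":1},{"tx":-0.408,"ty":-0.28,"tz":-0.12,"wz":-15.7,"claw":1},{"tx":-0.408,"ty":-0.28,"tz":-0.12,"wz":-15.7,"claw":1},{"tx":-0.408,"ty":-0.28,"tz":-0.12,"wz":-15.7,"claw":1},{"tx":-0.408,"ty":-0.28,"tz":-0.12,"wz":-15.7,"claw":1}])

```text
invalid input at $.increments[0]: expected keys tx, ty, tz, wx, wy, wz, claw
```

Emit:
jog_arm(increments=[{"tx":-0.408,"ty":-0.28,"tz":-0.12,"wx":0,"wy":0,"wz":-15.7,"claw":1},{"tx":-0.408,"ty":-0.28,"tz":-0.12,"wx":0,"wy":0,"wz":-15.7,"claw":1},{"tx":-0.408,"ty":-0.28,"tz":-0.12,"wx":0,"wy":0,"wz":-15.7,"claw":1},{"tx":-0.408,"ty":-0.28,"tz":-0.12,"wx":0,"wy":0,"wz":-15.7,"claw":1},{"tx":-0.408,"ty":-0.28,"tz":-0.12,"wx":0,"wy":0,"wz":-15.7,"claw":1},{"tx":-0.408,"ty":-0.28,"tz":-0.12,"wx":0,"wy":0,"wz":-15.7,"claw":1},{"tx":-0.408,"ty":-0.28,"tz":-0.12,"wx":0,"wy":0,"wz":-15.7,"claw":1},{"tx":-0.408,"ty":-0.28,"tz":-0.12,"wx":0,"wy":0,"wz":-15.7,"claw":1},{"tx":-0.408,"ty":-0.28,"tz":-0.12,"wx":0,"wy":0,"wz":-15.7,"claw":1},{"tx":-0.408,"ty":-0.28,"tz":-0.12,"wx":0,"wy":0,"wz":-15.7,"claw":1},{"tx":-0.408,"ty":-0.28,"tz":-0.12,"wx":0,"wy":0,"wz":-15.7,"claw":1},{"tx":-0.408,"ty":-0.28,"tz":-0.12,"wx":0,"wy":0,"wz":-15.7,"claw":1}])

```text
time_s: 1.3
eef_pos: [0.5012, 0.2673, 0.3625]
tool_rot: [0.003, 1.0, -0.0, 0.0]
force: [-0.7, 0.5, -0.9]
width: 0.996
grip_force: 0.0
```

```bash
python3 - <<'E'
from h import *
o=arm.observe();print(o['eef_pos'],o['tool_rot'],o['time_s'])
c=grab('wrist','w1');np.savez('w1.npz',**c);print(np.round(c['cam_to_world'],3).tolist(),c['k1'],c['intrinsics'][0])
E
```

```text
[0.50122933 0.26730827 0.36245892] [ 2.79203890e-03  9.99996051e-01 -9.76889477e-05  3.03457313e-04] 1.3
[[0.006, -0.947, -0.321, 0.418], [1.0, 0.006, 0.003, 0.268], [-0.001, -0.321, 0.947, 0.493], [0.0, 0.0, 0.0, 1.0]] 0.0031714365322084194 [300.25841928   0.         251.89726767]
```

View pics/w1.png

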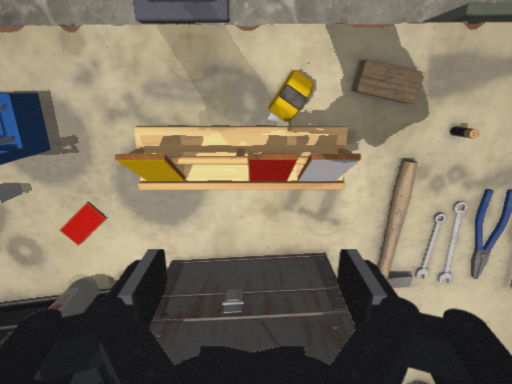

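Emit:
jog_arm(increments=[{"tx":0.0,"ty":-0.45,"tz":-0.04,"wx":0,"wy":0,"wz":0,"claw":1},{"tx":0.0,"ty":-0.45,"tz":-0.04,"wx":0,"wy":0,"wz":0,"claw":1},{"tx":0.0,"ty":-0.45,"tz":-0.04,"wx":0,"wy":0,"wz":0,"claw":1},{"tx":0.0,"ty":-0.45,"tz":-0.04,"wx":0,"wy":0,"wz":0,"claw":1},{"tx":0.0,"ty":-0.45,"tz":-0.04,"wx":0,"wy":0,"wz":0,"claw":1},{"tx":0.0,"ty":-0.45,"tz":-0.04,"wx":0,"wy":0,"wz":0,"claw":1},{"tx":0.0,"ty":-0.45,"tz":-0.04,"wx":0,"wy":0,"wz":0,"claw":1},{"tx":0.0,"ty":-0.45,"tz":-0.04,"wx":0,"wy":0,"wz":0,"claw":1},{"tx":0.0,"ty":-0.45,"tz":-0.04,"wx":0,"wy":0,"wz":0,"claw":1},{"tx":0.0,"ty":-0.45,"tz":-0.04,"wx":0,"wy":0,"wz":0,"claw":1},{"tx":0.0,"ty":-0.45,"tz":-0.04,"wx":0,"wy":0,"wz":0,"claw":1}])

```text
time_s: 2.45
eef_pos: [0.4996, -0.1795, 0.4016]
tool_rot: [0.0, 1.0, 0.0, -0.001]
force: [-0.1, 1.4, -0.3]
width: 0.999
grip_force: 0.0
```

```bash
cat >> h.py <<'E'
def rect(P):
    (c,s,a)=cv2.minAreaRect((P[:,:2]*1000).astype(np.float32)); return np.round(c,1),np.round(s,1),round(a,1)
E
python3 - <<'E'
from h import *
c=dict(np.load('w1.npz'));W=cloud(c);hsv=cv2.cvtColor(c['img'],cv2.COLOR_RGB2HSV);H,S,V=[hsv[...,i].astype(int) for i in range(3)]
ws=(W[...,2]>.02)&(W[...,2]<.2)&(W[...,0]<.62)&(W[...,0]>.44)&(W[...,1]<.5)&(W[...,1]>0)
for k,m in {'red':((H<6)|(H>174))&(S>150),'yel':(H>20)&(H<32)&(S>170)&(W[...,0]>.48),'wht':(S<40)&(V>120)}.items():
    P=W[m&ws];P=P[~np.isnan(P).any(1)]
    mu=np.median(P,0);u,s,vt=np.linalg.svd(P-P.mean(0),full_matrices=False)
    print(k,len(P),mu.round(3),np.percentile(P,1,0).round(3),np.percentile(P,99,0).round(3),'n',vt[2].round(3),(s/len(P)**.5).round(4))
top=W[(W[...,2]>.108)&ws];print('tops',[ (np.round(top[abs(top[:,1]-y)<.03].mean(0),3),np.ptp(top[abs(top[:,1]-y)<.04][:,1]).round(3)) for y in(.124,.29,.37)],top[:,2].max())
c=grab('wrist','w2');np.savez('w2.npz',**c);print(arm.observe()['eef_pos'])
W=cloud(c);hsv=cv2.cvtColor(c['img'],cv2.COLOR_RGB2HSV);H,S,V=[hsv[...,i].astype(int) for i in range(3)]
blu=(H>100)&(H<125)&(S>110);Z=W[...,2]
P=W[blu&(abs(Z-.06)<.005)];print('ends',rect(P))
P=W[blu&(abs(Z-.045)<.005)];print('walls',rect(P))
P=W[blu&(Z>.01)&(Z<.07)];print('allblue',rect(P))
P=W[blu&(Z>.13)&(Z<.16)];print('posts',rect(P))
P=W[(S<60)&(abs(Z-.05)<.005)&(W[...,0]>.45)&(W[...,0]<.65)&(W[...,1]<-.08)&(W[...,1]>-.42)];print('fence',rect(P),np.percentile(P,[0,1,99,100],0).round(4).tolist())
E
```

```text
red 862 [0.526 0.293 0.078] [0.504 0.264 0.021] [0.56  0.322 0.117] n [-0.864  0.004 -0.503] [0.0328 0.0171 0.0002]
yel 883 [0.525 0.124 0.079] [0.503 0.095 0.022] [0.559 0.154 0.118] n [ 0.864 -0.004  0.503] [0.0328 0.0175 0.0002]
wht 817 [0.529 0.372 0.074] [0.505 0.344 0.021] [0.561 0.403 0.116] n [-0.864  0.005 -0.503] [0.0314 0.0174 0.0002]
tops [(array([0.501, 0.124, 0.116]), np.float64(0.063)), (array([0.502, 0.291, 0.116]), np.float64(0.064)), (array([0.502, 0.37 , 0.116]), np.float64(0.064))] 0.1202258850848264
[ 0.49993094 -0.17802213  0.40152084]
ends (array([ 466. , -178.6]), array([222.5,  85.6]), 90.0)
walls (array([ 466.6, -179.3]), array([208.8,  89.2]), 89.9)
allblue (array([ 466.6, -178.6]), array([222.6,  89.2]), 89.9)
posts (array([ 647.4, -196.6]), array([221.4, 327.8]), 82.8)
fence (array([ 535.6, -268.2]), array([156.4, 334.3]), 12.4) [[0.4746, -0.4199, 0.0451], [0.4775, -0.4081, 0.0456], [0.6317, -0.1361, 0.0522], [0.646, -0.1073, 0.0548]]
```

View pics/w2.png

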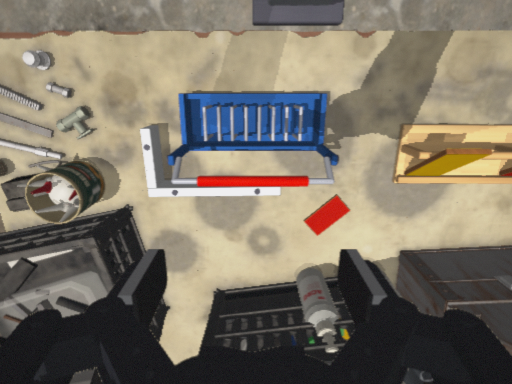

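```bash
python3 - <<'E'
from h import *
c=dict(np.load('w2.npz'));W=cloud(c)
m=np.zeros(W.shape[:2],bool);m[120:202,135:285]=1
hsv=cv2.cvtColor(c['img'],cv2.COLOR_RGB2HSV)
m&=(abs(W[...,2]-.05)<.004)&(hsv[...,1]<60)
b=m.copy();b[:186]=0; b[:, :150]=0
s=m.copy();s[180:]=0;s[:,162:]=0
for k,mm in(('back',b),('side',s),('all',m)):
    P=W[mm];print(k,len(P),rect(P),np.percentile(P,[1,99],0).round(4).tolist(),np.polyfit(P[:,1],P[:,0],1) if k=='back' else np.polyfit(P[:,0],P[:,1],1))
o=arm.observe();print(o['q'].round(3))
r=(W[...,2]>.155)&(W[...,2]<.19)&(W[...,1]<-.05)&(W[...,1]>-.3)&(W[...,0]<.6);P=W[r&(hsv[...,1]>150)];print('keeper',P.mean(0),np.percentile(P,[1,99],0))
E
```

```text
back 1181 (array([ 581.4, -243.4]), array([220.5,  19. ]), 89.3) [[0.573, -0.3514, 0.0465], [0.5895, -0.1352, 0.0515]] [-0.00615665  0.57913645]
side 519 (array([ 517. , -350.4]), array([84.8, 16.5]), 0.6) [[0.4748, -0.358, 0.0463], [0.5589, -0.3423, 0.0517]] [ 0.00988273 -0.35479454]
all 1786 (array([ 533.3, -246.1]), array([226.9, 115.1]), 89.3) [[0.4773, -0.3575, 0.0464], [0.5894, -0.1368, 0.0516]] [ 1.22565095 -0.96787327]
[-0.254  0.118  0.54   1.703 -0.063  1.339  1.87 ]
keeper [ 0.52452051 -0.17938574  0.17436414] [[ 0.51916364 -0.24644527  0.16988109]
 [ 0.53213485 -0.11138004  0.17724123]]
```

Emit:
jog_arm(increments=[{"tx":0.053,"ty":0.107,"tz":0.1,"wx":0,"wy":0,"wz":0,"claw":-0.3},{"tx":0.053,"ty":0.107,"tz":0.1,"wx":0,"wy":0,"wz":0,"claw":-0.3},{"tx":0.053,"ty":0.107,"tz":0.1,"wx":0,"wy":0,"wz":0,"claw":-0.3},{"tx":0.053,"ty":0.107,"tz":0.24,"wx":0,"wy":0,"wz":0,"claw":-0.3},{"tx":0.053,"ty":0.107,"tz":0.24,"wx":0,"wy":0,"wz":0,"claw":-0.3},{"tx":0.053,"ty":0.107,"tz":0.28,"wx":0,"wy":0,"wz":0,"claw":-0.3},{"tx":0.053,"ty":0.107,"tz":0.28,"wx":0,"wy":0,"wz":0,"claw":-0.3},{"tx":0.053,"ty":0.107,"tz":0.28,"wx":0,"wy":0,"wz":0,"claw":-0.3}])

```text
time_s: 3.3
eef_pos: [0.4429, -0.0704, 0.1184]
tool_rot: [-0.002, 1.0, 0.0, -0.005]
force: [-0.3, -0.4, 0.5]
width: 0.352
grip_force: 0.0
```

```bash
python3 - <<'E'
from h import *
o=arm.observe();print(o['eef_pos'].round(4),o['width'],R.from_quat(o['tool_rot']).as_matrix().round(3).tolist())
E
```

```text
[ 0.4429 -0.0704  0.1184] 0.3517514715515082 [[-1.0, -0.004, -0.01], [-0.004, 1.0, 0.0], [0.01, 0.0, -1.0]]
```

Emit:
jog_arm(increments=[{"tx":0.0,"ty":0.0,"tz":0.03,"wx":0,"wy":0,"wz":0,"claw":-0.3},{"tx":0.0,"ty":0.0,"tz":0.06,"wx":0,"wy":0,"wz":0,"claw":-0.3},{"tx":0.0,"ty":0.0,"tz":0.075,"wx":0,"wy":0,"wz":0,"claw":-0.3},{"tx":0.0,"ty":0.0,"tz":0.075,"wx":0,"wy":0,"wz":0,"claw":-0.3},{"tx":0.0,"ty":0.0,"tz":0.075,"wx":0,"wy":0,"wz":0,"claw":-1},{"tx":0.0,"ty":0.0,"tz":0.075,"wx":0,"wy":0,"wz":0,"claw":-1},{"tx":0.0,"ty":0.0,"tz":0.075,"wx":0,"wy":0,"wz":0,"claw":-1},{"tx":0.0,"ty":0.0,"tz":0.075,"wx":0,"wy":0,"wz":0,"claw":-1},{"tx":0.0,"ty":0.0,"tz":0.075,"wx":0,"wy":0,"wz":0,"claw":-1}])

```text
time_s: 4.2
eef_pos: [0.4479, -0.0724, 0.049]
tool_rot: [-0.0, 1.0, 0.001, 0.001]
force: [-1.3, 2.3, 8.2]
width: 0.078
grip_force: 59.6
```

Emit:
jog_arm(increments=[{"tx":-0.008,"ty":0.0,"tz":-0.004,"wx":0,"wy":0,"wz":-0.2,"claw":-1},{"tx":-0.018,"ty":-0.006,"tz":-0.004,"wx":0,"wy":0,"wz":-0.5,"claw":-1},{"tx":-0.028,"ty":-0.014,"tz":-0.004,"wx":0,"wy":0,"wz":-0.5,"claw":-1},{"tx":-0.038,"ty":-0.022,"tz":-0.004,"wx":0,"wy":0,"wz":-0.5,"claw":-1},{"tx":-0.048,"ty":-0.03,"tz":-0.004,"wx":0,"wy":0,"wz":-0.5,"claw":-1},{"tx":-0.055,"ty":-0.038,"tz":-0.004,"wx":0,"wy":0,"wz":-0.5,"claw":-1},{"tx":-0.058,"ty":-0.044,"tz":-0.004,"wx":0,"wy":0,"wz":-0.5,"claw":-1},{"tx":-0.06,"ty":-0.048,"tz":-0.004,"wx":0,"wy":0,"wz":-0.5,"claw":-1},{"tx":-0.061,"ty":-0.05,"tz":-0.004,"wx":0,"wy":0,"wz":-0.5,"claw":-1},{"tx":-0.061,"ty":-0.05,"tz":-0.004,"wx":0,"wy":0,"wz":-0.5,"claw":-1}])

```text
time_s: 5.2
eef_pos: [0.5065, -0.1219, 0.0508]
tool_rot: [-0.005, 1.0, 0.001, -0.001]
force: [-2.5, 5.2, -4.7]
width: 0.081
grip_force: 58.9
```

```bash
cat > car.py <<'E'
from h import *
def carrier(c):
    W=cloud(c);hsv=cv2.cvtColor(c['img'],cv2.COLOR_RGB2HSV);H,S=hsv[...,0],hsv[...,1]
    B=(H>100)&(H<125)&(S>110)&(W[...,0]<.65)&(W[...,0]>.35)&(W[...,1]<.05)&(W[...,1]>-.45)
    return rect(W[B&(W[...,2]>.01)&(W[...,2]<.065)])
if __name__=='__main__':
    o=arm.observe();print(o['eef_pos'].round(4),o['force'].round(1),R.from_quat(o['tool_rot']).as_matrix().round(3).tolist())
    for n in('side','scene'): print(n,carrier(grab(n)))
    b=dict(np.load('side0.npz'));print('side0',carrier(b));b=dict(np.load('scene0.npz'));print('scene0',carrier(b))
E
python3 car.py
```

```text
[ 0.5065 -0.1219  0.0508] [-2.5  5.2 -4.7] [[-1.0, -0.009, -0.003], [-0.009, 1.0, 0.002], [0.003, 0.002, -1.0]]
side (array([ 530. , -226.9]), array([ 86.6, 233.1]), 1.4)
scene (array([ 522.7, -232.3]), array([101.7, 223.2]), 0.9)
side0 (array([ 469.8, -177. ]), array([ 88.4, 233.6]), 0.1)
scene0 (array([ 466.2, -178.9]), array([104.2, 227.7]), 1.0)
```

Emit:
jog_arm(increments=[{"tx":-0.002,"ty":-0.001,"tz":0,"wx":0,"wy":0,"wz":0,"claw":-1},{"tx":-0.003,"ty":-0.002,"tz":0,"wx":0,"wy":0,"wz":0,"claw":-1},{"tx":-0.003,"ty":-0.002,"tz":0,"wx":0,"wy":0,"wz":0,"claw":-1}])

```text
time_s: 5.6
eef_pos: [0.508, -0.1216, 0.0503]
tool_rot: [-0.005, 1.0, 0.003, -0.003]
force: [-5.8, 11.0, -2.5]
width: 0.083
grip_force: 59.3
```

Emit:
jog_arm(increments=[{"tx":0.001,"ty":0.0,"tz":0,"wx":0,"wy":0,"wz":0,"claw":-0.5},{"tx":0.001,"ty":0.0,"tz":0,"wx":0,"wy":0,"wz":0,"claw":-0.5},{"tx":0.001,"ty":0.0,"tz":0,"wx":0,"wy":0,"wz":0,"claw":-0.3},{"tx":0.001,"ty":0.0,"tz":0,"wx":0,"wy":0,"wz":0,"claw":-0.3},{"tx":0.001,"ty":0.0,"tz":-0.04,"wx":0,"wy":0,"wz":0,"claw":-0.3},{"tx":0.001,"ty":0.0,"tz":-0.09,"wx":0,"wy":0,"wz":0,"claw":-0.3},{"tx":0.02,"ty":0.0,"tz":-0.18,"wx":0,"wy":0,"wz":0,"claw":-0.3},{"tx":0.02,"ty":0.0,"tz":-0.25,"wx":0,"wy":0,"wz":0,"claw":-0.3},{"tx":0.02,"ty":0.0,"tz":-0.3,"wx":0,"wy":0,"wz":0,"claw":1},{"tx":0.02,"ty":0.0,"tz":-0.3,"wx":0,"wy":0,"wz":0,"claw":1},{"tx":0.02,"ty":0.0,"tz":-0.3,"wx":0,"wy":0,"wz":0,"claw":1}])

```text
time_s: 6.7
eef_pos: [0.4929, -0.1276, 0.3576]
tool_rot: [-0.003, 1.0, -0.0, 0.006]
force: [0.2, -0.8, 0.4]
width: 0.847
grip_force: 0.0
```

```bash
cat > wc.py <<'E'
from car import *
c=grab('wrist');W=cloud(c);print('wrist carrier',carrier(c))
hsv=cv2.cvtColor(c['img'],cv2.COLOR_RGB2HSV)
f=(abs(W[...,2]-.05)<.004)&(hsv[...,1]<60)
P=W[f&(abs(W[...,0]-.581)<.013)&(W[...,1]<-.14)&(W[...,1]>-.35)];p=np.polyfit(P[:,1],P[:,0],1)
P=W[f&(abs(W[...,1]+.3504)<.013)&(W[...,0]<.56)&(W[...,0]>.48)]
q=np.polyfit(P[:,0],P[:,1],1);print('back',p,'side',q,'corner',np.polyval(p,-.342)-.008,np.polyval(q,.573)+.008)
o=arm.observe();print(o['eef_pos'].round(4),o['q'].round(3))
B=(W[...,2]>.13)&(W[...,2]<.16)&(W[...,0]<.65)&(W[...,0]>.4)&(hsv[...,0]>100)&(hsv[...,0]<125)&(hsv[...,1]>110)&(W[...,1]<.1)&(W[...,1]>-.45);print('posts',[ (np.median(W[B&g],0).round(4)) for g in (W[...,1]<-.23,W[...,1]>-.23)])
E
python3 wc.py
```

```text
wrist carrier (array([ 533.5, -270.2]), array([129.6, 317.4]), 12.4)
back [-0.01676635  0.5764766 ] side [-0.00539565 -0.349133  ] corner 0.5742106918609947 -0.34422470221325924
[ 0.4927 -0.1273  0.3567] [-0.303  0.091  0.474  1.825 -0.045  1.226  1.761]
posts [array([ 0.5622, -0.3354,  0.1442]), array([ 0.5606, -0.1211,  0.1446])]
```

```bash
cat > wc2.py <<'E'
from h import *
def run(save=None):
    c=grab('wrist',save);W=cloud(c);hsv=cv2.cvtColor(c['img'],cv2.COLOR_RGB2HSV)
    B=(hsv[...,0]>100)&(hsv[...,0]<125)&(hsv[...,1]>110)&(W[...,0]<.576)&(W[...,0]>.35)&(W[...,1]<.05)&(W[...,1]>-.36)
    k=cv2.morphologyEx((B&(W[...,2]<.07)).astype(np.uint8),cv2.MORPH_OPEN,np.ones((3,3)))>0
    print('blue',rect(W[k]))
    for n,z in(('ends',.06),('walls',.045)):
        P=W[B&(abs(W[...,2]-z)<.003)];print(n,rect(P))
        if n=='walls':
            Q=P[(P[:,0]<P[:,0].min()+.012)];print(' near wall x at y',np.polyfit(Q[:,1],Q[:,0],1),Q[:,1].min(),Q[:,1].max(),Q[:,0].min())
        else:
            print(' ends y',[np.percentile(P[g],[2,50,98],0)[:,1].round(4) for g in(P[:,1]<P[:,1].mean(),P[:,1]>P[:,1].mean())])
    K=(hsv[...,1]>150)&((hsv[...,0]<6)|(hsv[...,0]>174))&(W[...,2]>.14)&(W[...,0]<.65);print('keeper',np.median(W[K],0).round(4))
if __name__=='__main__':
    import sys; run(sys.argv[1] if len(sys.argv)>1 else None)
E
python3 wc2.py w3
```

```text
blue (array([ 525.8, -229.1]), array([ 89.9, 224.4]), 0.2)
ends (array([ 524.5, -229.7]), array([ 87.2, 222.8]), 0.7)
 ends y [array([-0.3404, -0.3363, -0.3336]), array([-0.126 , -0.1226, -0.1184])]
walls (array([ 525.5, -228.7]), array([ 89.1, 217.9]), 0.6)
 near wall x at y [-0.00676266  0.48372925] -0.3380422616350488 -0.1201292274206619 0.4806276015650667
keeper [ 0.5824 -0.2269  0.1744]
```

View pics/w3.png

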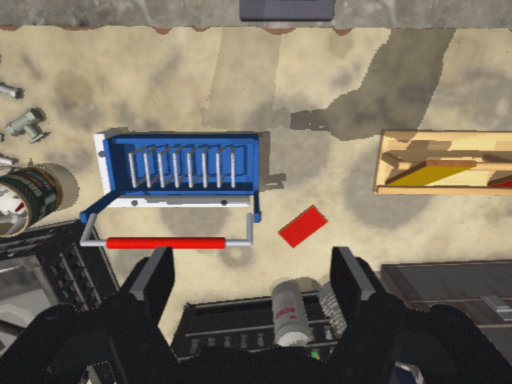

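```bash
cat > to.py <<'E'
from h import *
def down(yaw): # tool x dir at world yaw (rad), pointing down
    x=np.array([np.cos(yaw),np.sin(yaw),0]);z=np.array([0,0,-1.]);return np.stack([x,np.cross(z,x),z],1)
n=np.array([.864,0,.503]);n/=np.linalg.norm(n)
def pick(yaw=.0045):
    A=R.from_euler('z',yaw).as_matrix();y=A@n;z=A@np.array([n[2],0,-n[0]]);return np.stack([np.cross(y,z),y,z],1)
def inc(p,Rt,o=None):
    o=o or arm.observe();Rc=R.from_quat(o['tool_rot']).as_matrix()
    t=Rc.T@(np.array(p)-o['eef_pos']);w=R.from_matrix(Rc.T@Rt).as_rotvec(degrees=True)
    print('t',t.round(4),'w',w.round(2),'n',max(np.linalg.norm(t)/.05,np.linalg.norm(w)/8.59).round(1))
E
python3 - <<'E'
from to import *
print(arm.observe()['eef_pos']);inc([.466,.124,.24],pick());inc([.476,.124,.157],pick())
E
```

```text
[ 0.49178641 -0.12672242  0.3537835 ]
t [0.0248 0.2509 0.1136] w [-23.39 -23.43  87.91] n 10.9
t [0.0153 0.2509 0.1966] w [-23.39 -23.43  87.91] n 10.9
```

Emit:
jog_arm(increments=[{"tx":0.025,"ty":0.25,"tz":0.114,"wx":-23.4,"wy":-23.4,"wz":87.9,"claw":0.2},{"tx":0.025,"ty":0.25,"tz":0.114,"wx":-23.4,"wy":-23.4,"wz":87.9,"claw":0.2},{"tx":0.025,"ty":0.25,"tz":0.114,"wx":-23.4,"wy":-23.4,"wz":87.9,"claw":0.2},{"tx":0.025,"ty":0.25,"tz":0.114,"wx":-23.4,"wy":-23.4,"wz":87.9,"claw":0.2},{"tx":0.025,"ty":0.25,"tz":0.114,"wx":-23.4,"wy":-23.4,"wz":87.9,"claw":0.2},{"tx":0.025,"ty":0.25,"tz":0.114,"wx":-23.4,"wy":-23.4,"wz":87.9,"claw":0.2},{"tx":0.025,"ty":0.25,"tz":0.114,"wx":-23.4,"wy":-23.4,"wz":87.9,"claw":0.2},{"tx":0.025,"ty":0.25,"tz":0.114,"wx":-23.4,"wy":-23.4,"wz":87.9,"claw":0.2},{"tx":0.025,"ty":0.25,"tz":0.114,"wx":-23.4,"wy":-23.4,"wz":87.9,"claw":0.2},{"tx":0.025,"ty":0.25,"tz":0.114,"wx":-23.4,"wy":-23.4,"wz":87.9,"claw":0.2},{"tx":0.025,"ty":0.25,"tz":0.114,"wx":-23.4,"wy":-23.4,"wz":87.9,"claw":0.2},{"tx":0.025,"ty":0.25,"tz":0.114,"wx":-23.4,"wy":-23.4,"wz":87.9,"claw":0.2}])

```text
time_s: 8.0
eef_pos: [0.4621, 0.1228, 0.2348]
tool_rot: [0.648, 0.722, 0.17, 0.172]
force: [-0.6, -0.6, -0.1]
width: 0.602
grip_force: 0.0
```

```bash
python3 - <<'E'
from to import *
o=arm.observe();print(o['eef_pos'],o['q'].round(2));inc([.476,.124,.157],pick());inc([.511,.124,.0968],pick())
E
```

```text
[0.46213576 0.12277375 0.23481522] [-0.61 -0.05  0.07  2.35  0.53  0.46 -0.87]
t [ 0.0021 -0.0242  0.0752] w [-2.17 -1.25  5.61] n 1.6
t [ 0.0003 -0.0217  0.1448] w [-2.17 -1.25  5.61] n 2.9
```

Emit:
jog_arm(increments=[{"tx":0.002,"ty":-0.024,"tz":0.075,"wx":-2.2,"wy":-1.2,"wz":5.6,"claw":0.2},{"tx":0.002,"ty":-0.024,"tz":0.075,"wx":-2.2,"wy":-1.2,"wz":5.6,"claw":0.2},{"tx":0.002,"ty":-0.024,"tz":0.075,"wx":-2.2,"wy":-1.2,"wz":5.6,"claw":0.2},{"tx":0.002,"ty":-0.024,"tz":0.075,"wx":-2.2,"wy":-1.2,"wz":5.6,"claw":0.2}])

```text
time_s: 8.4
eef_pos: [0.4746, 0.1236, 0.1549]
tool_rot: [0.68, 0.687, 0.183, 0.182]
force: [-0.1, -0.0, 0.0]
width: 0.601
grip_force: 0.0
```

```bash
python3 - <<'E'
from to import *
o=arm.observe();print(o['eef_pos'],o['q'].round(2));inc([.476,.124,.157],pick());inc([.511,.124,.0968],pick())
E
```

```text
[0.47455466 0.1236211  0.15491617] [-0.63  0.14  0.08  2.43  1.13  0.28 -1.59]
t [ 0.0004  0.0023 -0.0011] w [-0.3  -0.04  0.31] n 0.1
t [0.0001 0.0026 0.0685] w [-0.3  -0.04  0.31] n 1.4
```

Emit:
jog_arm(increments=[{"tx":0,"ty":0.002,"tz":0.02,"wx":0,"wy":0,"wz":0,"claw":0.2},{"tx":0,"ty":0.002,"tz":0.04,"wx":0,"wy":0,"wz":0,"claw":0.2},{"tx":0,"ty":0.002,"tz":0.06,"wx":0,"wy":0,"wz":0,"claw":0.2},{"tx":0,"ty":0.002,"tz":0.0685,"wx":0,"wy":0,"wz":0,"claw":0.2},{"tx":0,"ty":0.002,"tz":0.0685,"wx":0,"wy":0,"wz":0,"claw":0.2}])

```text
time_s: 8.9
eef_pos: [0.5118, 0.1239, 0.0983]
tool_rot: [0.68, 0.686, 0.183, 0.183]
force: [0.1, -0.4, -0.3]
width: 0.602
grip_force: 0.0
```

```bash
python3 - <<'E'
from to import *
o=arm.observe();print(o['eef_pos'],o['q'].round(2),o['force']);inc([.511,.124,.0968],pick())
E
```

```text
[0.51184162 0.12394909 0.09828342] [-0.57  0.32  0.08  2.39  1.76  0.22 -2.2 ] [ 0.06774495 -0.37404838 -0.29936422]
t [ 0.0001 -0.0015  0.0009] w [-0.23 -0.04  0.27] n 0.0
```

Emit:
jog_arm(increments=[{"tx":0,"ty":-0.001,"tz":0,"wx":0,"wy":0,"wz":0,"claw":-1},{"tx":0,"ty":-0.001,"tz":0,"wx":0,"wy":0,"wz":0,"claw":-1},{"tx":0,"ty":-0.001,"tz":0,"wx":0,"wy":0,"wz":0,"claw":-1},{"tx":0,"ty":-0.001,"tz":0,"wx":0,"wy":0,"wz":0,"claw":-1},{"tx":0,"ty":-0.001,"tz":0,"wx":0,"wy":0,"wz":0,"claw":-1},{"tx":0,"ty":-0.001,"tz":0,"wx":0,"wy":0,"wz":0,"claw":-1}])

```text
time_s: 9.5
eef_pos: [0.5115, 0.1252, 0.1004]
tool_rot: [0.679, 0.686, 0.186, 0.183]
force: [-6.5, -0.3, 2.0]
width: 0.085
grip_force: 59.0
```

Emit:
jog_arm(increments=[{"tx":0,"ty":0.002,"tz":-0.015,"wx":0,"wy":0,"wz":0,"claw":-1},{"tx":0,"ty":0.006,"tz":-0.03,"wx":0,"wy":0,"wz":0,"claw":-1},{"tx":0,"ty":0.01,"tz":-0.045,"wx":0,"wy":0,"wz":0,"claw":-1},{"tx":0,"ty":0.02,"tz":-0.06,"wx":0,"wy":0,"wz":0,"claw":-1},{"tx":0,"ty":0.035,"tz":-0.075,"wx":5,"wy":0,"wz":0,"claw":-1},{"tx":0,"ty":0.05,"tz":-0.09,"wx":12,"wy":0,"wz":0,"claw":-1},{"tx":0,"ty":0.065,"tz":-0.11,"wx":20,"wy":0,"wz":0,"claw":-1},{"tx":0,"ty":0.08,"tz":-0.13,"wx":28,"wy":0,"wz":0,"claw":-1},{"tx":0,"ty":0.08,"tz":-0.14,"wx":30.2,"wy":0,"wz":0,"claw":-1},{"tx":0,"ty":0.08,"tz":-0.14,"wx":30.2,"wy":0,"wz":0,"claw":-1}])

```text
time_s: 10.5
eef_pos: [0.5133, 0.1268, 0.2673]
tool_rot: [0.703, 0.711, 0.004, -0.001]
force: [0.5, -0.2, -1.5]
width: 0.078
grip_force: 58.6
```

```bash
python3 - <<'E'
from to import *
o=arm.observe();print(o['eef_pos'],o['q'].round(2),o['force'],o['width']);inc([.526,-.2925,.30],down(np.pi+.0075));inc([.526,-.1,.30],down(np.pi+.0075))
E
```

```text
[0.51332691 0.12681607 0.26725645] [-0.31  0.21 -0.06  1.88  0.01  1.05 -0.36] [ 0.46407165 -0.17510506 -1.45140286] 0.07819029068401571
t [-0.4192  0.0082 -0.0354] w [ 5.10e-01 -6.00e-02 -8.98e+01] n 10.5
t [-0.2267  0.0103 -0.0341] w [ 5.10e-01 -6.00e-02 -8.98e+01] n 10.5
```

Emit:
jog_arm(increments=[{"tx":-0.05,"ty":0.008,"tz":-0.035,"wx":0.5,"wy":0,"wz":-8,"claw":-1},{"tx":-0.42,"ty":0.008,"tz":-0.035,"wx":0.5,"wy":0,"wz":-89.8,"claw":-1},{"tx":-0.42,"ty":0.008,"tz":-0.035,"wx":0.5,"wy":0,"wz":-89.8,"claw":-1},{"tx":-0.42,"ty":0.008,"tz":-0.035,"wx":0.5,"wy":0,"wz":-89.8,"claw":-1},{"tx":-0.42,"ty":0.008,"tz":-0.035,"wx":0.5,"wy":0,"wz":-89.8,"claw":-1},{"tx":-0.42,"ty":0.008,"tz":-0.035,"wx":0.5,"wy":0,"wz":-89.8,"claw":-1},{"tx":-0.42,"ty":0.008,"tz":-0.035,"wx":0.5,"wy":0,"wz":-89.8,"claw":-1},{"tx":-0.42,"ty":0.008,"tz":-0.035,"wx":0.5,"wy":0,"wz":-89.8,"claw":-1},{"tx":-0.42,"ty":0.008,"tz":-0.035,"wx":0.5,"wy":0,"wz":-89.8,"claw":-1},{"tx":-0.42,"ty":0.008,"tz":-0.035,"wx":0.5,"wy":0,"wz":-89.8,"claw":-1},{"tx":-0.42,"ty":0.008,"tz":-0.035,"wx":0.5,"wy":0,"wz":-89.8,"claw":-1},{"tx":-0.42,"ty":0.008,"tz":-0.035,"wx":0.5,"wy":0,"wz":-89.8,"claw":-1}])

```text
time_s: 11.7
eef_pos: [0.5225, -0.2961, 0.2971]
tool_rot: [-0.004, 1.0, -0.003, -0.002]
force: [0.7, 0.6, -0.2]
width: 0.086
grip_force: 58.7
```

```bash
cat > held.py <<'E'
from to import *
import sys
from car import carrier
col,slot=sys.argv[1],float(sys.argv[2])
o=arm.observe();print(o['eef_pos'].round(4),o['q'].round(2),o['width'])
C=np.array([.526,-.2295]);yw=.0075
for n in('side','wrist'):
    c=grab(n,(n+'_'+col) if n=='wrist' else None);W=cloud(c);hsv=cv2.cvtColor(c['img'],cv2.COLOR_RGB2HSV);H,S,V=[hsv[...,i].astype(int) for i in range(3)]
    m={'yel':(H>18)&(H<34)&(S>130),'red':((H<6)|(H>174))&(S>150),'wht':(S<40)&(V>120)}[col]
    e=o['eef_pos'];m&=(np.linalg.norm(W[...,:2]-e[:2],axis=-1)<.05)&(W[...,2]<e[2]+.0)&(W[...,2]>e[2]-.12)
    P=W[m]
    if len(P)>30:
        print(n,len(P),'med',np.median(P,0).round(4),'lo',np.percentile(P,1,0).round(4),'hi',np.percentile(P,99,0).round(4),'n',np.linalg.svd(P-P.mean(0),full_matrices=False)[2][2].round(3))
    # hoops: bright, z .05-.064 inside carrier
    h=(S<70)&(V>90)&(abs(W[...,2]-.06)<.006)&(abs(W[...,0]-C[0])<.03)&(abs(W[...,1]-C[1])<.095)
    y=np.sort(W[h][:,1]);g=np.split(y,np.where(np.diff(y)>.004)[0]+1)
    print(n,'hoops y',[(round(k.mean(),4),len(k)) for k in g if len(k)>3],'x',np.percentile(W[h][:,0],[2,98]).round(3) if h.any() else None)
s=C+R.from_euler('z',yw).as_matrix()[:2,:2]@[0,slot/1000];print('slot',s)
for z in(.17,.107): inc([*s,z],down(np.pi+yw),o)
E
python3 held.py yel -63
```

```text
[ 0.5225 -0.2961  0.2971] [0.4  0.31 0.01 1.68 0.   1.16 1.99] 0.08583904058453812
side 386 med [ 0.5247 -0.293   0.2471] lo [ 0.4949 -0.3012  0.2025] hi [ 0.5567 -0.2847  0.2958] n [ 0.023  0.999 -0.025]
side hoops y [(np.float64(-0.3), 15), (np.float64(-0.28), 13), (np.float64(-0.2604), 14), (np.float64(-0.2396), 13), (np.float64(-0.2173), 13), (np.float64(-0.1977), 4), (np.float64(-0.1743), 6), (np.float64(-0.154), 13)] x [0.503 0.553]
wrist hoops y [(np.float64(-0.3036), 75), (np.float64(-0.2823), 165), (np.float64(-0.2619), 151), (np.float64(-0.2405), 154), (np.float64(-0.2202), 156), (np.float64(-0.1988), 159), (np.float64(-0.1784), 157), (np.float64(-0.157), 169)] x [0.501 0.551]
slot [ 0.5264725  -0.29249823]
t [-0.0044  0.0042  0.1271] w [-0.29 -0.19  0.05] n 2.5
t [-0.0046  0.0045  0.1901] w [-0.29 -0.19  0.05] n 3.8
```

View pics/wrist_yel.png

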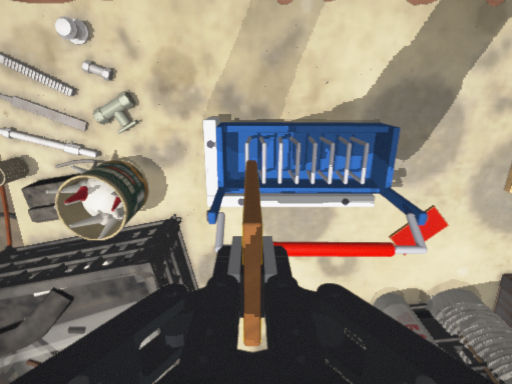

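Emit:
jog_arm(increments=[{"tx":-0.004,"ty":0.004,"tz":0.04,"wx":0,"wy":0,"wz":0,"claw":-1},{"tx":-0.004,"ty":0.004,"tz":0.08,"wx":0,"wy":0,"wz":0,"claw":-1},{"tx":-0.004,"ty":0.004,"tz":0.11,"wx":0,"wy":0,"wz":0,"claw":-1},{"tx":-0.004,"ty":0.004,"tz":0.112,"wx":0,"wy":0,"wz":0,"claw":-1},{"tx":-0.004,"ty":0.004,"tz":0.112,"wx":0,"wy":0,"wz":0,"claw":-1}])

```text
time_s: 12.3
eef_pos: [0.5267, -0.2912, 0.1852]
tool_rot: [-0.002, 1.0, -0.002, -0.002]
force: [-1.6, -0.4, -0.1]
width: 0.084
grip_force: 58.6
```

```bash
cat > edge.py <<'E'
from to import *
import sys
s=[.526,float(sys.argv[1])];lo=float(sys.argv[2]) if len(sys.argv)>2 else .107
o=arm.observe();e=o['eef_pos'];print(e.round(4),o['q'].round(2),o['force'].round(1))
c=grab('wrist');W=cloud(c);hsv=cv2.cvtColor(c['img'],cv2.COLOR_RGB2HSV);S,V=hsv[...,1],hsv[...,2]
m=(abs(W[...,0]-e[0]+.032)<.012)&(abs(W[...,1]-e[1])<.02)&(W[...,2]>e[2]-.115)&(W[...,2]<e[2]-.012)
P=W[m];print(len(P))
if len(P)>50:
    p=np.polyfit(P[:,2],P[:,1],1);zb=P[:,2].min()
    print('edge slope dy/dz',p[0].round(3),'zbot',zb.round(4),'y at bot',np.polyval(p,zb).round(4),'y at tcp',np.polyval(p,e[2]).round(4),'yrange mid',P[:,1].min().round(4),P[:,1].max().round(4),'x',np.median(P[:,0]).round(4))
h=(S<70)&(V>90)&(abs(W[...,2]-.06)<.006)&(abs(W[...,0]-.526)<.03)&(abs(W[...,1]+.23)<.095)
y=np.sort(W[h][:,1]);g=np.split(y,np.where(np.diff(y)>.004)[0]+1);print('hoops',[(round(k.mean(),4),len(k)) for k in g if len(k)>5],np.percentile(W[h][:,0],[2,98]).round(3))
inc([*s,lo],down(np.pi+.0075),o)
E
python3 edge.py -.293
```

```text
[ 0.5267 -0.2912  0.1852] [0.4  0.42 0.   1.79 0.01 0.93 1.97] [-1.6 -0.4 -0.1]
502
edge slope dy/dz 0.013 zbot 0.0865 y at bot -0.2929 y at tcp -0.2916 yrange mid -0.297 -0.2876 x 0.4955
hoops [(np.float64(-0.3034), 294), (np.float64(-0.2821), 285), (np.float64(-0.2619), 299), (np.float64(-0.2405), 305), (np.float64(-0.2201), 304), (np.float64(-0.1988), 320), (np.float64(-0.1786), 326), (np.float64(-0.1564), 371)] [0.501 0.551]
t [ 0.0004 -0.0014  0.0782] w [-0.27 -0.21 -0.15] n 1.6
```

Emit:
jog_arm(increments=[{"tx":0,"ty":0,"tz":0.02,"wx":0,"wy":0,"wz":0,"claw":-1},{"tx":0,"ty":0,"tz":0.035,"wx":0,"wy":0,"wz":0,"claw":-1},{"tx":0,"ty":0,"tz":0.05,"wx":0,"wy":0,"wz":0,"claw":-1},{"tx":0,"ty":0,"tz":0.065,"wx":0,"wy":0,"wz":0,"claw":-1},{"tx":0,"ty":0,"tz":0.075,"wx":0,"wy":0,"wz":0,"claw":-1},{"tx":0,"ty":0,"tz":0.077,"wx":0,"wy":0,"wz":0,"claw":-1},{"tx":0,"ty":0,"tz":0.077,"wx":0,"wy":0,"wz":0,"claw":-1}])

```text
time_s: 13.05
eef_pos: [0.5264, -0.2918, 0.1076]
tool_rot: [-0.003, 1.0, -0.002, -0.002]
force: [0.1, -0.6, 0.2]
width: 0.083
grip_force: 59.0
```

Release gently, rise.

Emit:
jog_arm(increments=[{"tx":0,"ty":0,"tz":0,"wx":0,"wy":0,"wz":0,"claw":-0.7},{"tx":0,"ty":0,"tz":0,"wx":0,"wy":0,"wz":0,"claw":-0.6},{"tx":0,"ty":0,"tz":0,"wx":0,"wy":0,"wz":0,"claw":-0.5},{"tx":0,"ty":0,"tz":0,"wx":0,"wy":0,"wz":0,"claw":-0.5},{"tx":0,"ty":0,"tz":-0.03,"wx":0,"wy":0,"wz":0,"claw":-0.5},{"tx":0,"ty":0,"tz":-0.06,"wx":0,"wy":0,"wz":0,"claw":-0.5},{"tx":0,"ty":0,"tz":-0.11,"wx":0,"wy":0,"wz":0,"claw":-0.5},{"tx":0,"ty":0,"tz":-0.16,"wx":0,"wy":0,"wz":0,"claw":0.2},{"tx":0,"ty":0,"tz":-0.2,"wx":0,"wy":0,"wz":0,"claw":0.2},{"tx":0,"ty":0,"tz":-0.2,"wx":0,"wy":0,"wz":0,"claw":0.2}])

```text
time_s: 14.05
eef_pos: [0.5298, -0.2921, 0.3149]
tool_rot: [-0.003, 1.0, -0.005, 0.004]
force: [-0.1, -0.1, 0.5]
width: 0.597
grip_force: 0.0
```

```bash
cat > seat.py <<'E'
from h import *
from wc2 import run
run()
for n in ('wrist','side'):
    c=grab(n);W=cloud(c);hsv=cv2.cvtColor(c['img'],cv2.COLOR_RGB2HSV)
    m=(abs(W[...,2]-.128)<.008)&(abs(W[...,0]-.526)<.033)&(abs(W[...,1]+.23)<.1)&(hsv[...,0]<100)
    P=W[m]
    y=np.sort(P[:,1]) if len(P) else [];g=np.split(y,np.where(np.diff(y)>.012)[0]+1) if len(y) else []
    for k in g:
        if len(k)>5: Q=P[(P[:,1]>=k[0])&(P[:,1]<=k[-1])];print(n,'top',np.median(Q,0).round(4),'x',Q[:,0].min().round(3),Q[:,0].max().round(3),'z',np.percentile(Q[:,2],[5,95]).round(4),'y',k[0].round(4),k[-1].round(4),len(Q))
    h=(hsv[...,1]<70)&(hsv[...,2]>90)&(abs(W[...,2]-.06)<.006)&(abs(W[...,0]-.526)<.03)&(abs(W[...,1]+.23)<.095)
    if n=='wrist':
        y=np.sort(W[h][:,1]);g=np.split(y,np.where(np.diff(y)>.004)[0]+1);print('hoops',[(round(k.mean(),4),len(k)) for k in g if len(k)>5],np.percentile(W[h][:,0],[2,98]).round(3))
E
python3 seat.py
python3 - <<'E'
from to import *
o=arm.observe();print(o['eef_pos'],o['q'].round(2));inc([.48,.292,.26],pick())
E
```

```text
blue (array([ 526. , -216.1]), array([ 89.5, 249.3]), 0.4)
ends (array([ 524.5, -229.5]), array([ 85.6, 222.8]), 0.3)
 ends y [array([-0.3405, -0.3371, -0.2335]), array([-0.1803, -0.1233, -0.119 ])]
walls (array([ 526.2, -231. ]), array([ 89.3, 215.7]), 0.3)
 near wall x at y [-0.00441398  0.48458573] -0.3390603474644497 -0.12339212389562057 0.4810776988956654
keeper [ 0.5827 -0.2303  0.1746]
wrist top [ 0.5255 -0.2919  0.1271] x 0.495 0.558 z [0.1257 0.1283] y -0.2961 -0.2882 455
hoops [(np.float64(-0.3035), 124), (np.float64(-0.2823), 155), (np.float64(-0.2621), 152), (np.float64(-0.2404), 143), (np.float64(-0.2201), 138), (np.float64(-0.1987), 143), (np.float64(-0.1783), 145), (np.float64(-0.1569), 152)] [0.501 0.551]
side top [ 0.5267 -0.2893  0.1243] x 0.5 0.557 z [0.1204 0.1295] y -0.3027 -0.2786 50
[ 0.52649015 -0.29048928  0.30722947] [0.39 0.3  0.01 1.66 0.   1.18 1.97]
t [0.0431 0.5829 0.0447] w [-24.04 -23.66  87.81] n 11.7
```

Emit:
jog_arm(increments=[{"tx":0.043,"ty":0.583,"tz":0.045,"wx":-24,"wy":-23.7,"wz":87.8,"claw":0.2},{"tx":0.043,"ty":0.583,"tz":0.045,"wx":-24,"wy":-23.7,"wz":87.8,"claw":0.2},{"tx":0.043,"ty":0.583,"tz":0.045,"wx":-24,"wy":-23.7,"wz":87.8,"claw":0.2},{"tx":0.043,"ty":0.583,"tz":0.045,"wx":-24,"wy":-23.7,"wz":87.8,"claw":0.2},{"tx":0.043,"ty":0.583,"tz":0.045,"wx":-24,"wy":-23.7,"wz":87.8,"claw":0.2},{"tx":0.043,"ty":0.583,"tz":0.045,"wx":-24,"wy":-23.7,"wz":87.8,"claw":0.2},{"tx":0.043,"ty":0.583,"tz":0.045,"wx":-24,"wy":-23.7,"wz":87.8,"claw":0.2},{"tx":0.043,"ty":0.583,"tz":0.045,"wx":-24,"wy":-23.7,"wz":87.8,"claw":0.2},{"tx":0.043,"ty":0.583,"tz":0.045,"wx":-24,"wy":-23.7,"wz":87.8,"claw":0.2},{"tx":0.043,"ty":0.583,"tz":0.045,"wx":-24,"wy":-23.7,"wz":87.8,"claw":0.2},{"tx":0.043,"ty":0.583,"tz":0.045,"wx":-24,"wy":-23.7,"wz":87.8,"claw":0.2},{"tx":0.043,"ty":0.583,"tz":0.045,"wx":-24,"wy":-23.7,"wz":87.8,"claw":0.2}])

```text
time_s: 15.4
eef_pos: [0.4913, 0.1591, 0.2665]
tool_rot: [0.592, 0.776, 0.147, 0.159]
force: [0.3, -1.3, -0.8]
width: 0.596
grip_force: 0.0
```

```bash
python3 - <<'E'
from to import *
o=arm.observe();print(o['eef_pos'],o['q'].round(2));inc([.475,.292,.159],pick())
E
```

```text
[0.49129803 0.1590765  0.26652542] [-0.18  0.02 -0.37  2.18  0.36  0.58 -0.54]
t [ 0.1403 -0.025   0.0959] w [-4.91 -2.86 14.53] n 3.4
```

Emit:
jog_arm(increments=[{"tx":0.14,"ty":-0.005,"tz":0.0,"wx":-4.9,"wy":-2.9,"wz":14.5,"claw":0.2},{"tx":0.14,"ty":-0.005,"tz":0.0,"wx":-4.9,"wy":-2.9,"wz":14.5,"claw":0.2},{"tx":0.14,"ty":-0.025,"tz":0.03,"wx":-4.9,"wy":-2.9,"wz":14.5,"claw":0.2},{"tx":0.14,"ty":-0.025,"tz":0.06,"wx":-4.9,"wy":-2.9,"wz":14.5,"claw":0.2},{"tx":0.14,"ty":-0.025,"tz":0.096,"wx":-4.9,"wy":-2.9,"wz":14.5,"claw":0.2},{"tx":0.14,"ty":-0.025,"tz":0.096,"wx":-4.9,"wy":-2.9,"wz":14.5,"claw":0.2},{"tx":0.14,"ty":-0.025,"tz":0.096,"wx":-4.9,"wy":-2.9,"wz":14.5,"claw":0.2}])

```text
time_s: 16.1
eef_pos: [0.4728, 0.2922, 0.1536]
tool_rot: [0.679, 0.688, 0.18, 0.182]
force: [-1.2, -0.6, 0.1]
width: 0.6
grip_force: 0.0
```

```bash
python3 - <<'E'
from to import *
o=arm.observe();print(o['eef_pos'],o['q'].round(2));inc([.475,.292,.159],pick());inc([.5105,.292,.0985],pick())
E
```

```text
[0.47275379 0.29217791 0.15360451] [-0.5   0.3  -0.44  2.21  1.1   0.6  -1.82]
t [-0.0002  0.0046 -0.0036] w [-0.5   0.07  0.54] n 0.1
t [-0.0003  0.0055  0.0666] w [-0.5   0.07  0.54] n 1.3
```

Emit:
jog_arm(increments=[{"tx":0,"ty":0.005,"tz":0.01,"wx":-0.5,"wy":0,"wz":0.5,"claw":0.2},{"tx":0,"ty":0.005,"tz":0.03,"wx":-0.5,"wy":0,"wz":0.5,"claw":0.2},{"tx":0,"ty":0.005,"tz":0.05,"wx":-0.5,"wy":0,"wz":0.5,"claw":0.2},{"tx":0,"ty":0.005,"tz":0.066,"wx":-0.5,"wy":0,"wz":0.5,"claw":0.2},{"tx":0,"ty":0.005,"tz":0.066,"wx":-0.5,"wy":0,"wz":0.5,"claw":0.2},{"tx":0,"ty":0.005,"tz":0.066,"wx":-0.5,"wy":0,"wz":0.5,"claw":-1},{"tx":0,"ty":0.005,"tz":0.066,"wx":-0.5,"wy":0,"wz":0.5,"claw":-1},{"tx":0,"ty":0.005,"tz":0.066,"wx":-0.5,"wy":0,"wz":0.5,"claw":-1},{"tx":0,"ty":0.005,"tz":0.066,"wx":-0.5,"wy":0,"wz":0.5,"claw":-1},{"tx":0,"ty":0.005,"tz":0.066,"wx":-0.5,"wy":0,"wz":0.5,"claw":-1},{"tx":0,"ty":0.005,"tz":0.066,"wx":-0.5,"wy":0,"wz":0.5,"claw":-1}])

```text
time_s: 17.2
eef_pos: [0.511, 0.2918, 0.1057]
tool_rot: [0.682, 0.682, 0.188, 0.185]
force: [-9.4, -1.7, 3.5]
width: 0.081
grip_force: 58.4
```

Emit:
jog_arm(increments=[{"tx":0,"ty":0.002,"tz":-0.015,"wx":0,"wy":0,"wz":0,"claw":-1},{"tx":0,"ty":0.006,"tz":-0.03,"wx":0,"wy":0,"wz":0,"claw":-1},{"tx":0,"ty":0.01,"tz":-0.045,"wx":0,"wy":0,"wz":0,"claw":-1},{"tx":0,"ty":0.02,"tz":-0.06,"wx":0,"wy":0,"wz":0,"claw":-1},{"tx":0,"ty":0.035,"tz":-0.075,"wx":5,"wy":0,"wz":0,"claw":-1},{"tx":0,"ty":0.05,"tz":-0.09,"wx":12,"wy":0,"wz":0,"claw":-1},{"tx":0,"ty":0.065,"tz":-0.11,"wx":20,"wy":0,"wz":0,"claw":-1},{"tx":0,"ty":0.08,"tz":-0.13,"wx":28,"wy":0,"wz":0,"claw":-1},{"tx":0,"ty":0.08,"tz":-0.16,"wx":30.2,"wy":0,"wz":0,"claw":-1},{"tx":0,"ty":0.08,"tz":-0.17,"wx":30.2,"wy":0,"wz":0,"claw":-1}])

```text
time_s: 18.2
eef_pos: [0.4985, 0.2906, 0.2968]
tool_rot: [0.709, 0.705, 0.007, 0.002]
force: [-0.3, -0.9, -1.3]
width: 0.079
grip_force: 58.7
```

```bash
python3 - <<'E'
from to import *
o=arm.observe();print(o['eef_pos'],o['q'].round(2),o['width']);inc([.526,-.2512,.30],down(np.pi+.0075))
E
```

```text
[0.49854034 0.29057615 0.29676467] [-0.15  0.32 -0.61  1.71  0.2   1.16 -0.82] 0.0785659204092844
t [-0.5416  0.0301 -0.0069] w [  0.91   0.24 -90.7 ] n 10.8
```

Emit:
jog_arm(increments=[{"tx":-0.1,"ty":0.03,"tz":-0.007,"wx":0.9,"wy":0,"wz":-12,"claw":-1},{"tx":-0.54,"ty":0.03,"tz":-0.007,"wx":0.9,"wy":0.2,"wz":-90.7,"claw":-1},{"tx":-0.54,"ty":0.03,"tz":-0.007,"wx":0.9,"wy":0.2,"wz":-90.7,"claw":-1},{"tx":-0.54,"ty":0.03,"tz":-0.007,"wx":0.9,"wy":0.2,"wz":-90.7,"claw":-1},{"tx":-0.54,"ty":0.03,"tz":-0.007,"wx":0.9,"wy":0.2,"wz":-90.7,"claw":-1},{"tx":-0.54,"ty":0.03,"tz":-0.007,"wx":0.9,"wy":0.2,"wz":-90.7,"claw":-1},{"tx":-0.54,"ty":0.03,"tz":-0.007,"wx":0.9,"wy":0.2,"wz":-90.7,"claw":-1},{"tx":-0.54,"ty":0.03,"tz":-0.007,"wx":0.9,"wy":0.2,"wz":-90.7,"claw":-1},{"tx":-0.54,"ty":0.03,"tz":-0.007,"wx":0.9,"wy":0.2,"wz":-90.7,"claw":-1},{"tx":-0.54,"ty":0.03,"tz":-0.007,"wx":0.9,"wy":0.2,"wz":-90.7,"claw":-1},{"tx":-0.54,"ty":0.03,"tz":-0.007,"wx":0.9,"wy":0.2,"wz":-90.7,"claw":-1},{"tx":-0.54,"ty":0.03,"tz":-0.007,"wx":0.9,"wy":0.2,"wz":-90.7,"claw":-1}])

```text
time_s: 19.4
eef_pos: [0.524, -0.2511, 0.2981]
tool_rot: [-0.008, 1.0, -0.003, -0.001]
force: [-0.0, -1.0, -0.8]
width: 0.077
grip_force: 58.8
```

```bash
python3 edge.py -.2512 .2
```

```text
[ 0.524  -0.2511  0.2981] [ 0.81  0.33 -0.59  1.69  0.21  1.18  1.75] [-0.  -1.  -0.8]
494
edge slope dy/dz 0.017 zbot 0.1949 y at bot -0.2538 y at tcp -0.2521 yrange mid -0.2578 -0.2481 x 0.4897
hoops [(np.float64(-0.304), 13), (np.float64(-0.282), 165), (np.float64(-0.2626), 97), (np.float64(-0.2403), 151), (np.float64(-0.22), 152), (np.float64(-0.1985), 154), (np.float64(-0.1781), 148), (np.float64(-0.1566), 153)] [0.501 0.551]
t [-0.0022  0.0005  0.0981] w [-0.38 -0.1   0.53] n 2.0
```

Emit:
jog_arm(increments=[{"tx":-0.004,"ty":0.002,"tz":0.05,"wx":-0.3,"wy":0,"wz":0.5,"claw":-1},{"tx":-0.004,"ty":0.002,"tz":0.1,"wx":-0.3,"wy":0,"wz":0.5,"claw":-1},{"tx":-0.004,"ty":0.002,"tz":0.115,"wx":-0.3,"wy":0,"wz":0.5,"claw":-1},{"tx":-0.004,"ty":0.002,"tz":0.115,"wx":-0.3,"wy":0,"wz":0.5,"claw":-1},{"tx":-0.004,"ty":0.002,"tz":0.13,"wx":-0.3,"wy":0,"wz":0.5,"claw":-1},{"tx":-0.004,"ty":0.002,"tz":0.145,"wx":-0.3,"wy":0,"wz":0.5,"claw":-1},{"tx":-0.004,"ty":0.002,"tz":0.16,"wx":-0.3,"wy":0,"wz":0.5,"claw":-1},{"tx":-0.004,"ty":0.002,"tz":0.175,"wx":-0.3,"wy":0,"wz":0.5,"claw":-1},{"tx":-0.004,"ty":0.002,"tz":0.185,"wx":-0.3,"wy":0,"wz":0.5,"claw":-1},{"tx":-0.004,"ty":0.002,"tz":0.185,"wx":-0.3,"wy":0,"wz":0.5,"claw":-1}])

```text
time_s: 20.45
eef_pos: [0.5293, -0.2486, 0.1131]
tool_rot: [-0.001, 1.0, 0.0, -0.001]
force: [0.7, -1.1, -0.6]
width: 0.08
grip_force: 59.6
```

```bash
python3 edge.py -.2512 .1127
```

```text
[ 0.5293 -0.2486  0.1131] [ 0.73  0.54 -0.53  1.86  0.35  0.84  1.6 ] [ 0.7 -1.1 -0.6]
1699
edge slope dy/dz -0.024 zbot 0.0054 y at bot -0.2483 y at tcp -0.2509 yrange mid -0.2686 -0.229 x 0.4976
hoops [(np.float64(-0.3036), 42), (np.float64(-0.2816), 538), (np.float64(-0.2615), 441), (np.float64(-0.2401), 416), (np.float64(-0.2199), 551), (np.float64(-0.1985), 554), (np.float64(-0.1783), 576), (np.float64(-0.1567), 662)] [0.5  0.55]
t [ 0.0033 -0.0026  0.0004] w [ 0.02 -0.07 -0.27] n 0.1
```

Inserted without force. Release and rise.

Emit:
jog_arm(increments=[{"tx":0.002,"ty":-0.002,"tz":0.001,"wx":0,"wy":0,"wz":0,"claw":-1},{"tx":0.002,"ty":-0.002,"tz":0.001,"wx":0,"wy":0,"wz":0,"claw":-0.7},{"tx":0.002,"ty":-0.002,"tz":0.001,"wx":0,"wy":0,"wz":0,"claw":-0.6},{"tx":0.002,"ty":-0.002,"tz":0,"wx":0,"wy":0,"wz":0,"claw":-0.5},{"tx":0.002,"ty":-0.002,"tz":0,"wx":0,"wy":0,"wz":0,"claw":-0.5},{"tx":0.002,"ty":-0.002,"tz":-0.03,"wx":0,"wy":0,"wz":0,"claw":-0.5},{"tx":0.002,"ty":-0.002,"tz":-0.06,"wx":0,"wy":0,"wz":0,"claw":-0.5},{"tx":0.002,"ty":-0.002,"tz":-0.11,"wx":0,"wy":0,"wz":0,"claw":-0.5},{"tx":0.002,"ty":-0.002,"tz":-0.16,"wx":0,"wy":0,"wz":0,"claw":0.2},{"tx":0.002,"ty":-0.002,"tz":-0.2,"wx":0,"wy":0,"wz":0,"claw":0.2},{"tx":0.002,"ty":-0.002,"tz":-0.2,"wx":0,"wy":0,"wz":0,"claw":0.2}])

```text
time_s: 21.6
eef_pos: [0.5304, -0.2505, 0.3207]
tool_rot: [-0.002, 1.0, -0.002, 0.005]
force: [0.2, -0.1, -0.7]
width: 0.603
grip_force: 0.0
```

```bash
python3 seat.py
python3 - <<'E'
from to import *
o=arm.observe();print(o['eef_pos'],o['q'].round(2));inc([.48,.371,.26],pick())
E
```

```text
blue (array([ 526. , -219.3]), array([ 89.6, 242.8]), 0.3)
ends (array([ 524.5, -229.4]), array([ 86.1, 222.4]), 0.4)
 ends y [array([-0.3403, -0.3369, -0.3339]), array([-0.2007, -0.1233, -0.1189])]
walls (array([ 526.3, -229.8]), array([ 89.5, 213.2]), 0.4)
 near wall x at y [-0.00244323  0.48490068] -0.3367318528192201 -0.12356118720017892 0.4808566083430924
keeper [ 0.5828 -0.2285  0.1747]
wrist top [ 0.5263 -0.2919  0.1271] x 0.495 0.559 z [0.1242 0.1284] y -0.2968 -0.2879 450
wrist top [ 0.5233 -0.2507  0.1272] x 0.493 0.557 z [0.126  0.1284] y -0.254 -0.2464 400
hoops [(np.float64(-0.3035), 8), (np.float64(-0.282), 139), (np.float64(-0.2618), 155), (np.float64(-0.2405), 125), (np.float64(-0.2201), 150), (np.float64(-0.1985), 139), (np.float64(-0.1782), 140), (np.float64(-0.1567), 144)] [0.501 0.551]
side top [ 0.5229 -0.2887  0.1258] x 0.5 0.557 z [0.121  0.1307] y -0.3 -0.2813 44
side top [ 0.5281 -0.2481  0.1258] x 0.495 0.557 z [0.1204 0.1298] y -0.2582 -0.238 53
[ 0.5268115  -0.25010021  0.31327159] [ 0.81  0.33 -0.6   1.66  0.19  1.22  1.74]
t [0.0449 0.6212 0.054 ] w [-23.73 -23.79  87.6 ] n 12.5
```

Emit:
jog_arm(increments=[{"tx":0.045,"ty":0.62,"tz":0.04,"wx":-23.7,"wy":-23.8,"wz":87.6,"claw":0.2},{"tx":0.045,"ty":0.62,"tz":0.04,"wx":-23.7,"wy":-23.8,"wz":87.6,"claw":0.2},{"tx":0.045,"ty":0.62,"tz":0.04,"wx":-23.7,"wy":-23.8,"wz":87.6,"claw":0.2},{"tx":0.045,"ty":0.62,"tz":0.04,"wx":-23.7,"wy":-23.8,"wz":87.6,"claw":0.2},{"tx":0.045,"ty":0.62,"tz":0.04,"wx":-23.7,"wy":-23.8,"wz":87.6,"claw":0.2},{"tx":0.045,"ty":0.62,"tz":0.04,"wx":-23.7,"wy":-23.8,"wz":87.6,"claw":0.2},{"tx":0.045,"ty":0.62,"tz":0.04,"wx":-23.7,"wy":-23.8,"wz":87.6,"claw":0.2},{"tx":0.045,"ty":0.62,"tz":0.04,"wx":-23.7,"wy":-23.8,"wz":87.6,"claw":0.2},{"tx":0.045,"ty":0.62,"tz":0.04,"wx":-23.7,"wy":-23.8,"wz":87.6,"claw":0.2},{"tx":0.045,"ty":0.62,"tz":0.04,"wx":-23.7,"wy":-23.8,"wz":87.6,"claw":0.2},{"tx":0.045,"ty":0.62,"tz":0.04,"wx":-23.7,"wy":-23.8,"wz":87.6,"claw":0.2},{"tx":0.045,"ty":0.62,"tz":0.04,"wx":-23.7,"wy":-23.8,"wz":87.6,"claw":0.2}])

```text
time_s: 22.95
eef_pos: [0.4929, 0.2029, 0.2805]
tool_rot: [0.596, 0.773, 0.149, 0.16]
force: [-0.1, -0.5, -0.3]
width: 0.599
grip_force: 0.0
```

```bash
python3 - <<'E'
from to import *
o=arm.observe();print(o['eef_pos'],o['q'].round(2));inc([.48,.371,.25],pick());inc([.475,.371,.159],pick())
E
```

```text
[0.49287673 0.20288359 0.28052375] [ 0.21  0.08 -0.86  2.1   0.48  0.66 -0.72]
t [0.168  0.0171 0.029 ] w [-4.75 -2.83 13.86] n 3.4
t [ 0.1754 -0.0256  0.1092] w [-4.75 -2.83 13.86] n 4.2
```

Emit:
jog_arm(increments=[{"tx":0.168,"ty":0.017,"tz":0.029,"wx":-4.8,"wy":-2.8,"wz":13.9,"claw":0.2},{"tx":0.168,"ty":0.017,"tz":0.029,"wx":-4.8,"wy":-2.8,"wz":13.9,"claw":0.2},{"tx":0.168,"ty":0.017,"tz":0.029,"wx":-4.8,"wy":-2.8,"wz":13.9,"claw":0.2},{"tx":0.168,"ty":0.017,"tz":0.029,"wx":-4.8,"wy":-2.8,"wz":13.9,"claw":0.2},{"tx":0.175,"ty":-0.026,"tz":0.109,"wx":-4.8,"wy":-2.8,"wz":13.9,"claw":0.2},{"tx":0.175,"ty":-0.026,"tz":0.109,"wx":-4.8,"wy":-2.8,"wz":13.9,"claw":0.2},{"tx":0.175,"ty":-0.026,"tz":0.109,"wx":-4.8,"wy":-2.8,"wz":13.9,"claw":0.2},{"tx":0.175,"ty":-0.026,"tz":0.109,"wx":-4.8,"wy":-2.8,"wz":13.9,"claw":0.2},{"tx":0.175,"ty":-0.026,"tz":0.109,"wx":-4.8,"wy":-2.8,"wz":13.9,"claw":0.2}])

```text
time_s: 23.85
eef_pos: [0.4762, 0.3696, 0.162]
tool_rot: [0.68, 0.684, 0.186, 0.185]
force: [0.2, 0.2, 0.1]
width: 0.601
grip_force: 0.0
```

```bash
python3 - <<'E'
from to import *
o=arm.observe();print(o['eef_pos'],o['q'].round(2));inc([.5105,.371,.0985],pick())
E
```

```text
[0.47617092 0.3696096  0.16197323] [-0.35  0.45 -0.78  2.07  1.18  0.84 -1.91]
t [ 0.0011 -0.0025  0.0721] w [ 0.2  -0.09  0.06] n 1.4
```

Emit:
jog_arm(increments=[{"tx":0.001,"ty":-0.002,"tz":0.01,"wx":0,"wy":0,"wz":0,"claw":0.2},{"tx":0.001,"ty":-0.002,"tz":0.03,"wx":0,"wy":0,"wz":0,"claw":0.2},{"tx":0.001,"ty":-0.002,"tz":0.05,"wx":0,"wy":0,"wz":0,"claw":0.2},{"tx":0.001,"ty":-0.002,"tz":0.072,"wx":0,"wy":0,"wz":0,"claw":0.2},{"tx":0.001,"ty":-0.002,"tz":0.072,"wx":0,"wy":0,"wz":0,"claw":0.2},{"tx":0.001,"ty":-0.002,"tz":0.072,"wx":0,"wy":0,"wz":0,"claw":-1},{"tx":0.001,"ty":-0.002,"tz":0.072,"wx":0,"wy":0,"wz":0,"claw":-1},{"tx":0.001,"ty":-0.002,"tz":0.072,"wx":0,"wy":0,"wz":0,"claw":-1},{"tx":0.001,"ty":-0.002,"tz":0.072,"wx":0,"wy":0,"wz":0,"claw":-1},{"tx":0.001,"ty":-0.002,"tz":0.072,"wx":0,"wy":0,"wz":0,"claw":-1},{"tx":0.001,"ty":-0.002,"tz":0.072,"wx":0,"wy":0,"wz":0,"claw":-1}])

```text
time_s: 24.95
eef_pos: [0.5108, 0.3721, 0.0993]
tool_rot: [0.68, 0.684, 0.187, 0.185]
force: [-1.0, -1.1, 7.3]
width: 0.085
grip_force: 60.7
```

Emit:
jog_arm(increments=[{"tx":0,"ty":0.002,"tz":-0.015,"wx":0,"wy":0,"wz":0,"claw":-1},{"tx":0,"ty":0.006,"tz":-0.03,"wx":0,"wy":0,"wz":0,"claw":-1},{"tx":0,"ty":0.01,"tz":-0.045,"wx":0,"wy":0,"wz":0,"claw":-1},{"tx":0,"ty":0.02,"tz":-0.06,"wx":0,"wy":0,"wz":0,"claw":-1},{"tx":0,"ty":0.035,"tz":-0.075,"wx":5,"wy":0,"wz":0,"claw":-1},{"tx":0,"ty":0.05,"tz":-0.09,"wx":12,"wy":0,"wz":0,"claw":-1},{"tx":0,"ty":0.065,"tz":-0.11,"wx":20,"wy":0,"wz":0,"claw":-1},{"tx":0,"ty":0.08,"tz":-0.13,"wx":28,"wy":0,"wz":0,"claw":-1},{"tx":0,"ty":0.08,"tz":-0.16,"wx":30.2,"wy":0,"wz":0,"claw":-1},{"tx":0,"ty":0.08,"tz":-0.17,"wx":30.2,"wy":0,"wz":0,"claw":-1}])

```text
time_s: 25.95
eef_pos: [0.4942, 0.3719, 0.2869]
tool_rot: [0.705, 0.709, 0.003, -0.0]
force: [-0.6, 0.5, -0.3]
width: 0.081
grip_force: 59.8
```

```bash
python3 - <<'E'
from to import *
o=arm.observe();print(o['eef_pos'],o['q'].round(2),o['width']);inc([.526,-.1677,.30],down(np.pi+.0075))
E
```

```text
[0.49423696 0.37190237 0.28687234] [-0.05  0.52 -0.98  1.6   0.45  1.26 -1.11] 0.0805805323744625
t [-0.5397  0.0292 -0.0152] w [ 3.300e-01 -3.000e-02 -9.015e+01] n 10.8
```

Emit:
jog_arm(increments=[{"tx":-0.1,"ty":0.029,"tz":-0.015,"wx":0.3,"wy":0,"wz":-12,"claw":-1},{"tx":-0.54,"ty":0.029,"tz":-0.015,"wx":0.3,"wy":0,"wz":-90.2,"claw":-1},{"tx":-0.54,"ty":0.029,"tz":-0.015,"wx":0.3,"wy":0,"wz":-90.2,"claw":-1},{"tx":-0.54,"ty":0.029,"tz":-0.015,"wx":0.3,"wy":0,"wz":-90.2,"claw":-1},{"tx":-0.54,"ty":0.029,"tz":-0.015,"wx":0.3,"wy":0,"wz":-90.2,"claw":-1},{"tx":-0.54,"ty":0.029,"tz":-0.015,"wx":0.3,"wy":0,"wz":-90.2,"claw":-1},{"tx":-0.54,"ty":0.029,"tz":-0.015,"wx":0.3,"wy":0,"wz":-90.2,"claw":-1},{"tx":-0.54,"ty":0.029,"tz":-0.015,"wx":0.3,"wy":0,"wz":-90.2,"claw":-1},{"tx":-0.54,"ty":0.029,"tz":-0.015,"wx":0.3,"wy":0,"wz":-90.2,"claw":-1},{"tx":-0.54,"ty":0.029,"tz":-0.015,"wx":0.3,"wy":0,"wz":-90.2,"claw":-1},{"tx":-0.54,"ty":0.029,"tz":-0.015,"wx":0.3,"wy":0,"wz":-90.2,"claw":-1},{"tx":-0.54,"ty":0.029,"tz":-0.015,"wx":0.3,"wy":0,"wz":-90.2,"claw":-1}])

```text
time_s: 27.15
eef_pos: [0.5249, -0.1757, 0.2973]
tool_rot: [-0.002, 1.0, -0.003, -0.001]
force: [-0.4, -0.6, -0.9]
width: 0.08
grip_force: 59.7
```

```bash
python3 edge.py -.1677 .2
```

```text
[ 0.5249 -0.1757  0.2973] [ 1.18  0.57 -1.35  1.72  0.57  1.33  1.28] [-0.4 -0.6 -0.9]
482
edge slope dy/dz 0.006 zbot 0.1982 y at bot -0.1765 y at tcp -0.1759 yrange mid -0.1807 -0.1718 x 0.4907
hoops [(np.float64(-0.2817), 163), (np.float64(-0.2399), 157), (np.float64(-0.2195), 162), (np.float64(-0.1982), 156), (np.float64(-0.1776), 66), (np.float64(-0.1563), 160)] [0.5   0.551]
t [-0.0014  0.0085  0.0972] w [-0.31 -0.16 -0.18] n 2.0
```

Emit:
jog_arm(increments=[{"tx":-0.003,"ty":0.009,"tz":0.0,"wx":0,"wy":0,"wz":0,"claw":-1},{"tx":-0.003,"ty":0.009,"tz":0.05,"wx":-0.3,"wy":0,"wz":0,"claw":-1},{"tx":-0.003,"ty":0.009,"tz":0.1,"wx":-0.3,"wy":0,"wz":0,"claw":-1},{"tx":-0.003,"ty":0.009,"tz":0.11,"wx":-0.3,"wy":0,"wz":0,"claw":-1},{"tx":-0.003,"ty":0.009,"tz":0.11,"wx":-0.3,"wy":0,"wz":0,"claw":-1}])

```text
time_s: 27.7
eef_pos: [0.5282, -0.1572, 0.189]
tool_rot: [-0.007, 1.0, 0.002, -0.001]
force: [-0.0, 0.3, -0.2]
width: 0.077
grip_force: 59.6
```

```bash
python3 edge.py -.1672 .1086
```

```text
[ 0.5282 -0.1572  0.189 ] [ 1.08  0.66 -1.25  1.85  0.69  1.16  1.17] [-0.   0.3 -0.2]
480
edge slope dy/dz -0.003 zbot 0.0901 y at bot -0.1574 y at tcp -0.1578 yrange mid -0.1619 -0.1532 x 0.4939
hoops [(np.float64(-0.2814), 51), (np.float64(-0.2395), 320), (np.float64(-0.2192), 315), (np.float64(-0.1979), 308), (np.float64(-0.1775), 290), (np.float64(-0.1565), 7)] [0.5   0.551]
t [ 0.0021 -0.0102  0.0804] w [ 0.2  -0.16  0.4 ] n 1.6
```

Emit:
jog_arm(increments=[{"tx":0,"ty":-0.01,"tz":0,"wx":0.1,"wy":0,"wz":0.3,"claw":-1},{"tx":0,"ty":-0.01,"tz":0,"wx":0.1,"wy":0,"wz":0.3,"claw":-1},{"tx":0,"ty":-0.01,"tz":0,"wx":0.1,"wy":0,"wz":0.3,"claw":-1},{"tx":0,"ty":-0.01,"tz":0,"wx":0.1,"wy":0,"wz":0.3,"claw":-1}])

```text
time_s: 28.15
eef_pos: [0.5293, -0.17, 0.1902]
tool_rot: [-0.002, 1.0, 0.0, 0.0]
force: [-0.0, -0.2, -0.2]
width: 0.084
grip_force: 59.6
```

```bash
python3 edge.py -.1672 .1086
```

```text
[ 0.5293 -0.17    0.1902] [ 1.09  0.67 -1.25  1.84  0.69  1.16  1.18] [-0.  -0.2 -0.2]
485
edge slope dy/dz 0.001 zbot 0.0914 y at bot -0.1702 y at tcp -0.1701 yrange mid -0.1745 -0.1659 x 0.4952
hoops [(np.float64(-0.2822), 97), (np.float64(-0.2396), 312), (np.float64(-0.2193), 311), (np.float64(-0.1979), 292), (np.float64(-0.1783), 196), (np.float64(-0.1561), 261)] [0.5  0.55]
t [0.0033 0.0028 0.0816] w [ 0.04  0.03 -0.17] n 1.6
```

Emit:
jog_arm(increments=[{"tx":0.001,"ty":0.003,"tz":0,"wx":0,"wy":0,"wz":0,"claw":-1},{"tx":0.001,"ty":0.003,"tz":0.01,"wx":0,"wy":0,"wz":0,"claw":-1},{"tx":0.001,"ty":0.003,"tz":0.025,"wx":0,"wy":0,"wz":0,"claw":-1},{"tx":0.001,"ty":0.003,"tz":0.04,"wx":0,"wy":0,"wz":0,"claw":-1},{"tx":0.001,"ty":0.003,"tz":0.055,"wx":0,"wy":0,"wz":0,"claw":-1},{"tx":0.001,"ty":0.003,"tz":0.07,"wx":0,"wy":0,"wz":0,"claw":-1},{"tx":0.001,"ty":0.003,"tz":0.081,"wx":0,"wy":0,"wz":0,"claw":-1},{"tx":0.001,"ty":0.003,"tz":0.081,"wx":0,"wy":0,"wz":0,"claw":-1}])

```text
time_s: 29.0
eef_pos: [0.5282, -0.1663, 0.1076]
tool_rot: [-0.003, 1.0, 0.001, -0.0]
force: [-0.7, -0.6, -0.6]
width: 0.08
grip_force: 60.8
```

Emit:
jog_arm(increments=[{"tx":0,"ty":0,"tz":0.001,"wx":0,"wy":0,"wz":0,"claw":-0.8},{"tx":0,"ty":0,"tz":0.001,"wx":0,"wy":0,"wz":0,"claw":-0.7},{"tx":0,"ty":0,"tz":0.001,"wx":0,"wy":0,"wz":0,"claw":-0.6},{"tx":0,"ty":0,"tz":0,"wx":0,"wy":0,"wz":0,"claw":-0.5},{"tx":0,"ty":0,"tz":0,"wx":0,"wy":0,"wz":0,"claw":-0.5},{"tx":0,"ty":0,"tz":-0.03,"wx":0,"wy":0,"wz":0,"claw":-0.5},{"tx":0,"ty":0,"tz":-0.06,"wx":0,"wy":0,"wz":0,"claw":-0.5},{"tx":0,"ty":0,"tz":-0.11,"wx":0,"wy":0,"wz":0,"claw":-0.5},{"tx":0,"ty":0,"tz":-0.16,"wx":0,"wy":0,"wz":0,"claw":-0.5},{"tx":0,"ty":0,"tz":-0.2,"wx":0,"wy":0,"wz":0,"claw":-0.5},{"tx":0,"ty":0,"tz":-0.2,"wx":0,"wy":0,"wz":0,"claw":-0.5}])

```text
time_s: 30.1
eef_pos: [0.5308, -0.166, 0.3144]
tool_rot: [-0.003, 1.0, -0.001, 0.004]
force: [-0.2, 0.3, -0.2]
width: 0.251
grip_force: 0.0
```

```bash
python3 seat.py
python3 - <<'E'
from to import *
c=grab('wrist','w5')
o=arm.observe();print(o['eef_pos'],o['q'].round(2))
E
```

```text
blue (array([ 526.1, -225.6]), array([ 89.8, 230.4]), 0.4)
ends (array([ 525. , -229.5]), array([ 86.8, 222.5]), 0.6)
 ends y [array([-0.3402, -0.3365, -0.3335]), array([-0.1263, -0.1225, -0.1185])]
walls (array([ 526.5, -230.3]), array([ 89. , 208.6]), 0.2)
 near wall x at y [-0.00529487  0.48425262] -0.33467721819397683 -0.12630666933902676 0.4816602153059508
keeper [ 0.5829 -0.2282  0.1744]
wrist top [ 0.525  -0.2909  0.1268] x 0.495 0.559 z [0.1213 0.1282] y -0.2971 -0.2877 568
wrist top [ 0.5226 -0.2496  0.127 ] x 0.493 0.556 z [0.122  0.1282] y -0.2555 -0.2461 516
wrist top [ 0.5248 -0.1669  0.1271] x 0.493 0.557 z [0.1257 0.1284] y -0.1712 -0.1634 434
hoops [(np.float64(-0.2816), 158), (np.float64(-0.2398), 153), (np.float64(-0.2195), 157), (np.float64(-0.198), 141), (np.float64(-0.1777), 155), (np.float64(-0.1562), 150)] [0.501 0.551]
side top [ 0.5229 -0.2891  0.125 ] x 0.5 0.557 z [0.1203 0.1298] y -0.302 -0.2832 43
side top [ 0.5245 -0.2475  0.1265] x 0.495 0.558 z [0.1209 0.13  ] y -0.2588 -0.2399 52
side top [ 0.5273 -0.1628  0.1257] x 0.499 0.559 z [0.1217 0.1298] y -0.1724 -0.1562 40
[ 0.52724719 -0.16723853  0.30716337] [ 1.16  0.54 -1.34  1.71  0.54  1.33  1.29]
```

View pics/w5.png

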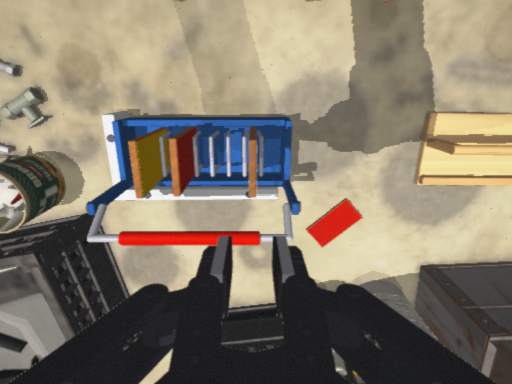

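```bash
python3 - <<'E'
from to import *
for n in('scene','side'):
    W=cloud(dict(np.load(n+'0.npz')))
    for x0 in np.arange(.6,.8,.02):
        m=(W[...,0]>x0)&(W[...,0]<x0+.02)&(abs(W[...,1]+.212)<.06)
        if m.sum()>3: print(n,x0.round(2),np.percentile(W[m][:,2],[95,100]).round(3))
inc([.615,-.212,.24],down(np.pi+.0075));inc([.615,-.212,.178],down(np.pi+.0075))
E
```

```text
scene 0.6 [-0.371 -0.365]
scene 0.62 [-0.37  -0.364]
scene 0.64 [-0.374 -0.372]
scene 0.66 [0.004 0.006]
scene 0.68 [0.004 0.006]
scene 0.7 [0.004 0.006]
scene 0.72 [0.004 0.005]
scene 0.74 [0.004 0.005]
scene 0.76 [0.003 0.008]
scene 0.78 [0.211 0.31 ]
scene 0.8 [0.211 0.306]
side 0.6 [0.004 0.006]
side 0.62 [0.004 0.006]
side 0.64 [0.004 0.007]
side 0.66 [0.003 0.004]
side 0.68 [0.003 0.005]
side 0.7 [0.003 0.004]
side 0.72 [0.003 0.005]
side 0.74 [0.004 0.005]
side 0.76 [0.004 0.005]
side 0.78 [0.212 0.213]
side 0.8 [0.295 0.303]
t [-0.0877 -0.0453  0.0669] w [ 0.05 -0.15 -0.15] n 2.4
t [-0.0879 -0.0453  0.1289] w [ 0.05 -0.15 -0.15] n 3.2
```

Clear behind. Move behind the keeper with the fingers shut.

Emit:
jog_arm(increments=[{"tx":-0.088,"ty":-0.045,"tz":0.02,"wx":0,"wy":0,"wz":0,"claw":-1},{"tx":-0.088,"ty":-0.045,"tz":0.02,"wx":0,"wy":0,"wz":0,"claw":-1},{"tx":-0.088,"ty":-0.045,"tz":0.03,"wx":0,"wy":0,"wz":0,"claw":-1},{"tx":-0.088,"ty":-0.045,"tz":0.067,"wx":0,"wy":0,"wz":0,"claw":-1},{"tx":-0.088,"ty":-0.045,"tz":0.067,"wx":0,"wy":0,"wz":0,"claw":-1},{"tx":-0.088,"ty":-0.045,"tz":0.11,"wx":0,"wy":0,"wz":0,"claw":-1},{"tx":-0.088,"ty":-0.045,"tz":0.129,"wx":0,"wy":0,"wz":0,"claw":-1},{"tx":-0.088,"ty":-0.045,"tz":0.129,"wx":0,"wy":0,"wz":0,"claw":-1},{"tx":-0.088,"ty":-0.045,"tz":0.129,"wx":0,"wy":0,"wz":0,"claw":-1}])

```text
time_s: 31.2
eef_pos: [0.6164, -0.2112, 0.1804]
tool_rot: [-0.003, 1.0, 0.001, -0.0]
force: [-0.2, -0.9, 0.8]
width: -0.001
grip_force: 0.0
```

```bash
python3 - <<'E'
from to import *
o=arm.observe();print(o['eef_pos'].round(4),o['q'].round(2),o['force'].round(1),o['width'])
for th in(2.09,1.8,1.57,1.3,1.0,.75,.5):
    b=np.array([.5265+.038-.038*np.cos(th),.138+.038*np.sin(th)]);print(th,end=' ');inc([b[0]+.018,-.212,b[1]+.007],down(np.pi+.0075),o)
W=cloud(grab('wrist'));
E
```

```text
[ 0.6164 -0.2112  0.1804] [ 0.96  0.78 -1.14  1.62  0.75  1.24  1.25] [-0.2 -0.9  0.8] -0.0013469037559636764
2.09 t [ 0.015  -0.0007  0.0024] w [ 0.07 -0.01 -0.13] n 0.3
1.8 t [ 0.0253 -0.0007 -0.0016] w [ 0.07 -0.01 -0.13] n 0.5
1.57 t [ 0.0339 -0.0006 -0.0026] w [ 0.07 -0.01 -0.13] n 0.7
1.3 t [ 0.0441 -0.0006 -0.0012] w [ 0.07 -0.01 -0.13] n 0.9
1.0 t [ 0.0544 -0.0005  0.0034] w [ 0.07 -0.01 -0.13] n 1.1
0.75 t [ 0.0617 -0.0005  0.0095] w [ 0.07 -0.01 -0.13] n 1.2
0.5 t [ 0.0672 -0.0005  0.0172] w [ 0.07 -0.01 -0.13] n 1.4
```

Emit:
jog_arm(increments=[{"tx":0.008,"ty":0,"tz":0.002,"wx":0,"wy":0,"wz":0,"claw":-1},{"tx":0.015,"ty":0,"tz":0.002,"wx":0,"wy":0,"wz":0,"claw":-1},{"tx":0.02,"ty":0,"tz":0,"wx":0,"wy":0,"wz":0,"claw":-1},{"tx":0.025,"ty":0,"tz":-0.002,"wx":0,"wy":0,"wz":0,"claw":-1},{"tx":0.03,"ty":0,"tz":-0.002,"wx":0,"wy":0,"wz":0,"claw":-1},{"tx":0.034,"ty":0,"tz":-0.003,"wx":0,"wy":0,"wz":0,"claw":-1},{"tx":0.039,"ty":0,"tz":-0.002,"wx":0,"wy":0,"wz":0,"claw":-1},{"tx":0.044,"ty":0,"tz":-0.001,"wx":0,"wy":0,"wz":0,"claw":-1},{"tx":0.044,"ty":0,"tz":-0.001,"wx":0,"wy":0,"wz":0,"claw":-1}])

```text
time_s: 32.15
eef_pos: [0.571, -0.2117, 0.1798]
tool_rot: [-0.003, 1.0, 0.0, -0.001]
force: [-0.1, 0.6, 0.5]
width: -0.004
grip_force: 0.0
```

```bash
cat > kp.py <<'E'
from to import *
from car import carrier
o=arm.observe();print(o['eef_pos'].round(4),o['force'].round(1))
for n in('side','scene'):
    c=grab(n);W=cloud(c);hsv=cv2.cvtColor(c['img'],cv2.COLOR_RGB2HSV)
    K=(hsv[...,1]>150)&((hsv[...,0]<6)|(hsv[...,0]>174))&(W[...,2]>.134)&(W[...,2]<.2)&(W[...,0]<.65)&(W[...,0]>.45)&(abs(W[...,1]+.23)<.09)
    P=W[K];print(n,len(P),np.median(P,0).round(4),np.percentile(P,[3,97],0).round(3).tolist(),'car',carrier(c))
E
python3 kp.py
```

```text
[ 0.571  -0.2117  0.1798] [-0.1  0.6  0.5]
side 56 [ 0.554  -0.2187  0.1789] [[0.549, -0.286, 0.175], [0.559, -0.16, 0.183]] car (array([ 528.5, -224.5]), array([ 89.1, 234. ]), 0.4)
scene 97 [ 0.5483 -0.2351  0.1772] [[0.542, -0.296, 0.171], [0.554, -0.169, 0.183]] car (array([ 522.6, -231.2]), array([100.7, 223.9]), 0.5)
```

Emit:
jog_arm(increments=[{"tx":0.005,"ty":0,"tz":0.001,"wx":0,"wy":0,"wz":0,"claw":-1},{"tx":0.009,"ty":0,"tz":0.003,"wx":0,"wy":0,"wz":0,"claw":-1},{"tx":0.013,"ty":0,"tz":0.006,"wx":0,"wy":0,"wz":0,"claw":-1},{"tx":0.016,"ty":0,"tz":0.009,"wx":0,"wy":0,"wz":0,"claw":-1},{"tx":0.019,"ty":0,"tz":0.013,"wx":0,"wy":0,"wz":0,"claw":-1},{"tx":0.022,"ty":0,"tz":0.0165,"wx":0,"wy":0,"wz":0,"claw":-1},{"tx":0.022,"ty":0,"tz":0.0165,"wx":0,"wy":0,"wz":0,"claw":-1}])

```text
time_s: 32.95
eef_pos: [0.5496, -0.2117, 0.1632]
tool_rot: [-0.003, 1.0, 0.001, -0.001]
force: [0.2, -0.9, -0.2]
width: 0.002
grip_force: 0.0
```

```bash
python3 kp.py
```

```text
[ 0.5496 -0.2117  0.1632] [ 0.2 -0.9 -0.2]
side 57 [ 0.5321 -0.2049  0.161 ] [[0.527, -0.286, 0.157], [0.538, -0.161, 0.165]] car (array([ 539.8, -278.3]), array([131.1, 348.6]), 12.7)
scene 93 [ 0.5274 -0.2287  0.1588] [[0.518, -0.292, 0.152], [0.537, -0.169, 0.164]] car (array([ 523.9, -231.9]), array([221.8, 100.7]), 89.4)
```

Emit:
jog_arm(increments=[{"tx":-0.008,"ty":0,"tz":0,"wx":0,"wy":0,"wz":0,"claw":-1},{"tx":-0.01,"ty":0,"tz":-0.03,"wx":0,"wy":0,"wz":0,"claw":-1},{"tx":0.0,"ty":0,"tz":-0.035,"wx":0,"wy":0,"wz":0,"claw":-1},{"tx":0.021,"ty":-0.012,"tz":-0.035,"wx":0,"wy":0,"wz":0,"claw":-1},{"tx":0.021,"ty":-0.012,"tz":-0.035,"wx":0,"wy":0,"wz":0,"claw":-1},{"tx":0.021,"ty":-0.012,"tz":-0.02,"wx":0,"wy":0,"wz":0,"claw":-1},{"tx":0.021,"ty":-0.012,"tz":-0.01,"wx":0,"wy":0,"wz":0,"claw":-1},{"tx":0.021,"ty":-0.012,"tz":-0.003,"wx":0,"wy":0,"wz":0,"claw":-1},{"tx":0.021,"ty":-0.012,"tz":0.003,"wx":0,"wy":0,"wz":0,"claw":-1},{"tx":0.021,"ty":-0.012,"tz":0.007,"wx":0,"wy":0,"wz":0,"claw":-1},{"tx":0.021,"ty":-0.012,"tz":0.0085,"wx":0,"wy":0,"wz":0,"claw":-1},{"tx":0.021,"ty":-0.012,"tz":0.0085,"wx":0,"wy":0,"wz":0,"claw":-1}])

```text
time_s: 34.25
eef_pos: [0.5294, -0.2233, 0.156]
tool_rot: [-0.003, 1.0, 0.0, -0.0]
force: [-3.2, 0.9, 5.9]
width: 0.002
grip_force: 2.8
```

```bash
python3 kp.py
```

```text
[ 0.5294 -0.2233  0.156 ] [-3.2  0.9  5.9]
side 36 [ 0.5297 -0.1888  0.1425] [[0.522, -0.214, 0.135], [0.534, -0.159, 0.148]] car (array([ 539.6, -277.7]), array([128.9, 347.3]), 12.0)
scene 76 [ 0.5229 -0.2402  0.142 ] [[0.515, -0.296, 0.135], [0.53, -0.168, 0.146]] car (array([ 523.8, -230.7]), array([106.7, 222.5]), 0.2)
```

Emit:
jog_arm(increments=[{"tx":0,"ty":0,"tz":0.002,"wx":0,"wy":0,"wz":0,"claw":-1},{"tx":0,"ty":0,"tz":0.004,"wx":0,"wy":0,"wz":0,"claw":-1},{"tx":0,"ty":0,"tz":0.004,"wx":0,"wy":0,"wz":0,"claw":-1}])

```text
time_s: 34.65
eef_pos: [0.5303, -0.2232, 0.1554]
tool_rot: [-0.003, 1.0, -0.001, 0.0]
force: [-12.3, 0.8, 32.0]
width: 0.001
grip_force: 15.8
```

Emit:
jog_arm(increments=[{"tx":0,"ty":0,"tz":-0.01,"wx":0,"wy":0,"wz":0,"claw":-1},{"tx":0,"ty":0,"tz":-0.05,"wx":0,"wy":0,"wz":0,"claw":-1},{"tx":0,"ty":0,"tz":-0.1,"wx":0,"wy":0,"wz":0,"claw":-1},{"tx":0,"ty":0.0,"tz":-0.15,"wx":0,"wy":0,"wz":0,"claw":-1},{"tx":0,"ty":0.0,"tz":-0.2,"wx":0,"wy":0,"wz":0,"claw":-1},{"tx":0,"ty":0.0,"tz":-0.2,"wx":0,"wy":0,"wz":0,"claw":-1},{"tx":0,"ty":0.0,"tz":-0.2,"wx":0,"wy":0,"wz":0,"claw":-1}])

```text
time_s: 35.35
eef_pos: [0.53, -0.2238, 0.3524]
tool_rot: [-0.003, 1.0, -0.0, 0.001]
force: [-0.0, -0.6, -1.4]
width: -0.002
grip_force: 0.0
```

```bash
python3 kp.py; python3 seat.py | head -8; python3 wc.py | grep back; python3 - <<'E'
from h import *
c=grab('wrist','w6');W=cloud(c);hsv=cv2.cvtColor(c['img'],cv2.COLOR_RGB2HSV)
K=(hsv[...,1]>150)&((hsv[...,0]<6)|(hsv[...,0]>174))&(W[...,2]>.134)&(W[...,0]<.56)&(abs(W[...,1]+.23)<.075)
P=W[K];print(np.median(P,0),np.percentile(P,[2,50,98],0))
E
```

```text
[ 0.53   -0.2238  0.3524] [-0.  -0.6 -1.4]
side 74 [ 0.5287 -0.2182  0.143 ] [[0.522, -0.293, 0.137], [0.534, -0.164, 0.147]] car (array([ 529. , -277.6]), array([ 88.7, 340.7]), 0.3)
scene 86 [ 0.5229 -0.2327  0.1418] [[0.516, -0.295, 0.136], [0.53, -0.168, 0.147]] car (array([ 522.5, -230.6]), array([ 97. , 226.3]), 0.4)
blue (array([ 526.3, -222.1]), array([ 90.1, 238.1]), 0.4)
ends (array([ 524.6, -229.9]), array([ 85.1, 222.4]), 0.6)
 ends y [array([-0.3403, -0.3368, -0.2225]), array([-0.1801, -0.1229, -0.1189])]
walls (array([ 526.4, -228.9]), array([ 90.2, 211.8]), 0.3)
 near wall x at y [-0.00958897  0.48307187] -0.3347504198436456 -0.12324386183341096 0.4807478721271085
keeper [ 0.5256 -0.2297  0.1433]
wrist top [ 0.5183 -0.2919  0.1269] x 0.495 0.559 z [0.1219 0.1283] y -0.2972 -0.288 318
wrist top [ 0.5149 -0.2505  0.127 ] x 0.494 0.556 z [0.1249 0.1283] y -0.2549 -0.2464 293
back [-0.01435317  0.57776686] side [ 0.01593271 -0.35927562] corner 0.5746756448403207 -0.3421461800682595
[ 0.52487966 -0.23056418  0.14315024] [[ 0.51974587 -0.29614807  0.13835307]
 [ 0.52487966 -0.23056418  0.14315024]
 [ 0.53259192 -0.16389715  0.14521948]]
```

View pics/w6.png

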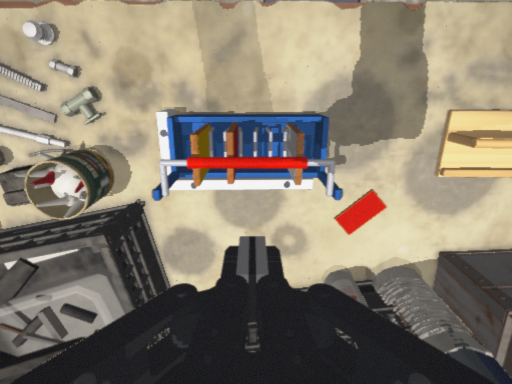

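```bash
python3 -c "
from bench import arm
print(arm.job_done())"
```

```text
the job is handed in; nothing more can be done
None
```

I handed the job in at about 35 s on the robot clock, with no verdict returned. By the last camera readings the carrier is home within about 3 mm, the yellow, red and white boards are seated (there was no green one), the keeper is pressed down, and I never touched the tape or can.

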